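# Gauge the copper lantern bases and count the batch

## Task

Gauge every copper lantern base on the table, one at a time from the widest to the narrowest: stand it flat and squarely on the caliper bed midway across the jaws, slide the jaw shut until it presses the base gently against the sprung anvil so that the anvil visibly yields, hold it there a moment, then draw the jaw back and stand the base upright in the wooden tray. When all the bases are in the tray, swing the batch counter's lever to its stop and let it spring back. Leave the caliper fully open and the other things on the table undisturbed.

Things in the scene. Friction and masses are not known exactly. Their poses are not given: they have to be found in the camera images.
- large_round: copper lantern base: a round plate 66 mm across and 12 mm thick with a square upright stud (14 x 14 mm) in the middle that rises to 49 mm above the underside, to be gripped from above. 0.1 to 0.3 kg. Origin: centre of the underside; z up; x and y square to the stud's faces. May be absent (None from the start).
- large_square: copper lantern base: a square plate 54 mm wide each way and 12 mm thick with a square upright stud (14 x 14 mm) in the middle that rises to 49 mm above the underside, to be gripped from above. 0.1 to 0.3 kg. Origin: centre of the underside; z up; x and y square to the stud's faces and to the plate edges. May be absent (None from the start).
- small_round: copper lantern base: a round plate 44 mm across and 12 mm thick with a square upright stud (14 x 14 mm) in the middle that rises to 49 mm above the underside, to be gripped from above. 0.1 to 0.3 kg. Origin: centre of the underside; z up; x and y square to the stud's faces. May be absent (None from the start).
- small_square: copper lantern base: a square plate 34 mm wide each way and 12 mm thick with a square upright stud (14 x 14 mm) in the middle that rises to 49 mm above the underside, to be gripped from above. 0.1 to 0.3 kg. Origin: centre of the underside; z up; x and y square to the stud's faces and to the plate edges. May be absent (None from the start).
- bed (a point): top centre of the bench caliper's flat steel bed, 10 mm above the table, midway between the jaw faces when the jaw is fully open. y runs along the slide, from the movable jaw towards the anvil; x lies across it. The bed is 150 mm wide along x and reaches from y = -125 to +100 mm. z up.
- anvil_face (a point): middle of the sprung anvil's face that looks at the jaw: 48 mm from the bed's centre along +y when at rest, 13 mm above the bed. Jaw and anvil faces are 50 mm wide across the slide and reach from 2 to 24 mm above the bed. Axes as the bed's.
- jaw (a joint): movable steel jaw of the caliper, m: 0 = fully open (gap 96 mm), grows to 0.070 as the jaw slides along bed y towards the anvil (gap = 96 mm - jaw + anvil). It drags with about 1 N and stays where it is left.
- jaw_grip (a point): centre of the top of the jaw's upright black grip, 14 x 14 mm, 70 mm above the table; it can be gripped over its upper 40 mm. It moves with the jaw, 37 mm behind the jaw's face; axes as those of the bed.
- anvil (a joint): sprung anvil facing the jaw, m: 0 at rest, pushed back along bed y by the part, up to 0.012. Spring 800 N/m with 1 N of preload: 0.004 means about 4 N on the part, 0.012 is its hard stop (10 N).
- lever (a joint): sprung advance lever on top of the batch counter, a grey 80 x 70 x 45 mm box; rad: 0 at rest, 1.2 at its stop, growing counter-clockwise from above about the vertical hinge; it needs 1 N at the pin to start and 3 N at the stop, and springs back when let go.
- lever_hinge (a point): point on the lever's vertical hinge axis, 48 mm above the table on top of the counter.
- lever_pin (a point): centre of the top of the lever's round upright pin (14 mm thick, top 92 mm above the table, standing 38 mm clear of the flat lever), 66 mm from the hinge axis. It swings with the lever.
- tray_in (a point): centre of the inner floor of the low wooden tray: inside 240 mm along its x and 100 mm along its y, floor 5 mm above the table, rim 22 mm above the table; z up.
- lantern: bystander, to be left alone: miniature tin lantern, 60 x 60 mm foot, 120 mm tall; origin: centre of its underside.
- cardinal: bystander, to be left alone: red glass cardinal, 48 mm wide, 70 mm tall; origin: centre of its underside.
- church: bystander, to be left alone: plaster church with a steeple, 100 x 45 mm, 130 mm tall; origin: centre of its underside.
- gift_box: bystander, to be left alone: small card gift box, 74 x 74 x 55 mm; origin: centre of its underside.
- jar: bystander, to be left alone: glass jar, 60 mm wide, 75 mm tall; origin: centre of its underside.
- candle_tin: bystander, to be left alone: round candle tin, 64 mm wide, 45 mm tall; origin: centre of its underside.
Things that resemble listed ones, but are neither listed nor needed, are in the scene too. What is shaped like the large_square but yellow is not meant.

How it is judged:
By the outcome, as a careful person would: the job done as asked, in the order asked, and still so for the second after the job is handed in, with the robot touching nothing.
Of large_round, large_square, small_round, small_square only 2 to 3 are there at a start; the rules pass over those that are not, and their reading is None.
At some moment in a run one of large_round, large_square, small_round, small_square may be knocked a few centimetres aside while the robot is not near it.
It also fails if it takes over 210 s, if anything falls off the work surface, if the arm or the gripper's body presses on something with over 40 N, if the wrist force passes 120 N, or if a joint passes its speed limit or range.

## Robot

A 6-joint arm with a two-finger parallel gripper is mounted at the origin on the work surface. World frame = base frame: x ahead of the robot, y to its left, z up, the work surface at z = 0. Lengths are in m, angles in rad, forces in N, time in s.
With the tool pointing down it reaches from about 0.325 to 0.775 m from the base axis. Payload 5.5 kg.
Tool frame: the origin (TCP) lies on the centre line of the jaws, within the pads' length; the fingertips stand 11 mm ahead of it and the grasp point (between the pads) lies 8 mm behind it; z points along the fingers, y is the line along which they close (so a half turn about z gives the same grasp; the last joint's range is limited). The gripper opens to 88 mm and grips with 3 to 60 N. Pads are 20 mm wide; open, the fingers measure 115 mm over their backs; the gripper's body (75 mm by 178 mm) begins 61 mm behind the grasp point.
Start: joints at [-1.316, 0.091, 1.231, -0, 1.82, -0.057], TCP at [0.184, -0.571, 0.234] pointing down, gripper open.
Joint ranges: [-2.87, 2.87], [-0.86, 2.18], [0.17, 2.46], [-1.51, 4.65], [0.06, 2.69], [-2.65, 2.65]. Speed limits (rad/s): [2.57, 2.57, 3.01, 3.14, 3.14, 3.14].

## Interface

Orientations are given as a unit quaternion [x, y, z, w].
In Python, from workcell import robot, vision, nets gives the robot as it stands.
- The arm moves only by the shell command python3 -m jog 'ROWS' [OPENING] [FORCE]. ROWS is JSON, a list of rows, each a list of 2 entries, a list of its own where there are three numbers: the shift along the tool's x, y, z in cm, then the turn about the tool's z in rad. A call has 1 to 12 rows; each row is the pose to reach, as a shift and turn from the pose commanded when the call began, along the tool's axes at that moment; what a row does not reach only later rows make up. A row lasts 1/12 s, in which the tool goes at most 41.7 mm and 7.16 degrees, less where a joint would pass 70% of its speed; a pose out of reach is approached as far as the arm can. A call with a gripper value outside its range is refused whole. OPENING is the opening, from 0 (shut) to 1 (fully open), set as the call begins (- or left out, the last holds). The fingers move at their own pace and stop on an object; FORCE is the grip in N (left out, the last holds). Time passes only in rows, so rows that repeat a pose let the fingers close. It gives the time, the measured TCP pose, the force, the opening and the grip force at its end, in the units of the state.
- robot.get_state(): the state, without advancing time (a new reading comes with each control period).
- vision.read_camera(name): name is "scene" or "top"; returns the picture (400x640x3 uint8, red, green, blue); there is no depth.
- vision.camera_model(name): a dict with "intrinsics" (3x3 intrinsics, pixels), "world_to_cam" (4x4, takes a point from world to camera coordinates). Camera axes: x right, y down, z forward; pixel columns grow to the right and rows downward; lengths in m; the calibration is good to about 2 mm. A picture is of the moment at which its call begins. camera_model takes no time and is no camera call.
- robot.sign_off(): hands the job in; it is judged then, once.
Trained networks look in the newest picture that a camera, given by its name, has taken for a name from the list of things; names that differ only in an ending like _2 or _b are one class to them, and where a whole thing is asked for, a point or a joint stands for the part that bears it (a point fixed in the world has none). Each returns a list of dicts, best first, with "conf" (0 to 1); they miss things now and then, are a little off and sometimes report something else, mostly with a low value. They report only what shows in the picture. A call takes as long as a camera call. They do not tell look-alikes from the thing itself.
- nets.find_in(camera, query): "position" ([x, y, z] in m, in the coordinates of the camera as it stood for that picture, good to about 4 mm: the middle of the surface that is visible of it).
The state is a dict: "time": time; "q": joint angles; "qd": joint speeds; "joint_torque": joint torques, N m; "tool_pos": TCP position; "tool_rot": TCP orientation; "force": force on the tool from outside, world axes, zero at the start; "torque": the same for the moment, N m; "width": finger opening in m; "grasp_force": force on a finger pad.
Only numpy, scipy, OpenCV 4.12 (cv2) and the standard library are available. Lean on these libraries where they do the work, as an engineer would, in place of code of your own. Each camera call takes 0.05 s, during which the arm holds its last target. There are 200 camera calls.

## Working session

There is one attempt and no reset: what is moved stays moved. The work goes in short steps, Python scripts to look and compute and a shell command to move; the robot and the scene stay as the last step left them, time stands still between calls to the robot, and variables do not carry over. Pictures are saved under pics/ and viewed, at most 14 in all, crops included, and the job is handed in when it is done.

```bash
ls; mkdir -p pics; python3 - <<'E'
from workcell import robot, vision, nets
import cv2
for n in("scene","top"):
    im=vision.read_camera(n); cv2.imwrite(f"pics/{n}0.png",im[:,:,::-1])
    m=vision.camera_model(n); print(n,m)
print(robot.get_state())
E
```

```text
pics
scene {'intrinsics': array([[478.70239129,   0.        , 319.18838907],
       [  0.        , 478.70239129, 191.65080286],
       [  0.        ,   0.        ,   1.        ]]), 'world_to_cam': array([[-0.77974907,  0.62583447,  0.0179612 ,  0.40818638],
       [ 0.41549721,  0.53871654, -0.73290283, -0.16091204],
       [-0.46835185, -0.56401747, -0.68009619,  1.54501662],
       [ 0.        ,  0.        ,  0.        ,  1.        ]])}
top {'intrinsics': array([[436.43255856,   0.        , 318.19581036],
       [  0.        , 436.43255856, 198.50052404],
       [  0.        ,   0.        ,   1.        ]]), 'world_to_cam': array([[ 0.0079861 , -0.9997196 ,  0.02229236,  0.01169993],
       [-0.9924336 , -0.01065545, -0.12231926,  0.55850306],
       [ 0.1225225 , -0.02114683, -0.99224042,  1.27975337],
       [ 0.        ,  0.        ,  0.        ,  1.        ]])}
{'time': 0.1, 'q': array([-1.31569758e+00,  9.18000694e-02,  1.23175521e+00, -1.07169866e-05,
        1.81982810e+00, -5.67144234e-02]), 'qd': array([ 0.00013774, -0.00245028, -0.00232371, -0.00146926,  0.00032769,
        0.00084609]), 'joint_torque': array([ 2.30133970e-03, -4.47857916e+01, -4.07570708e+01,  7.00726546e-02,
        2.84056255e-02, -1.08631566e-04]), 'tool_pos': array([ 0.18399349, -0.57082561,  0.23261586]), 'tool_rot': array([ 9.87870975e-01,  1.55274388e-01, -9.38365213e-05, -8.90450056e-04]), 'force': array([0.27149132, 0.78436747, 0.6403676 ]), 'torque': array([-0.05061675, -0.03253568,  0.01550254]), 'grasp_force': 0.0, 'width': 0.08755405256499284}
```

View pics/top0.png

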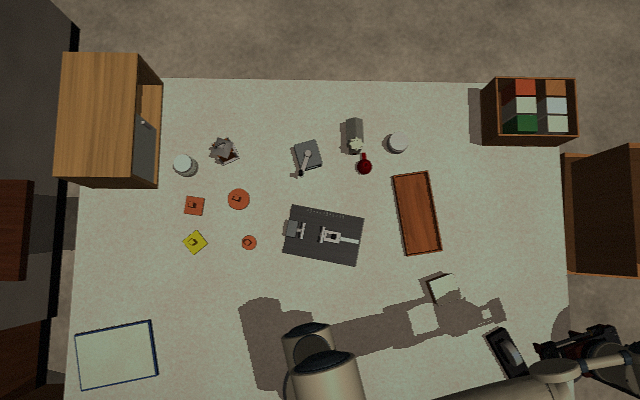

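View pics/scene0.png

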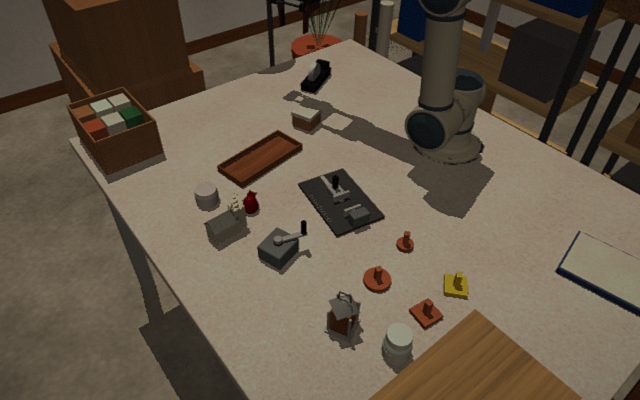

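```bash
cat > h.py <<'E'
from workcell import robot, vision, nets
import numpy as np, cv2
from scipy.spatial.transform import Rotation as R
def mdl(c):
    m=vision.camera_model(c); return np.array(m["intrinsics"]),np.array(m["world_to_cam"])
def pix2w(c,u,v,z):
    K,T=mdl(c); d=T[:3,:3].T@np.linalg.solve(K,[u,v,1]); o=-T[:3,:3].T@T[:3,3]
    return o+d*(z-o[2])/d[2]
def w2pix(c,p):
    K,T=mdl(c); q=K@(T[:3,:3]@np.asarray(p)+T[:3,3]); return q[:2]/q[2]
def find(c,q):
    K,T=mdl(c); out=[]
    for d in nets.find_in(c,q):
        p=np.array(d["position"]); w=T[:3,:3].T@(p-T[:3,3]); out.append((round(d["conf"],2),w.round(3),w2pix(c,w).round()))
    return out
def tool():
    s=robot.get_state(); return s["tool_pos"],R.from_quat(s["tool_rot"]).as_matrix()
def togo(p,yaw=None):
    "shift (cm, tool axes) and turn so that tool is at p; yaw=world angle of tool y (closing line), mod pi"
    t,M=tool(); sh=M.T@(np.asarray(p)-t)*100; a=np.arctan2(M[1,1],M[0,1])
    tw=None
    if yaw is not None: tw=-((yaw-a+np.pi/2)%np.pi-np.pi/2)
    return sh.round(2),tw
E
python3 - <<'E'
from h import *
for c in("top","scene"):
    for q in "large_round large_square small_round small_square jaw anvil jaw_grip lever_pin lever tray_in".split():
        print(c,q,[(a,list(b),list(p)) for a,b,p in find(c,q)][:4])
E
```

```text
top large_round [(0.94, [np.float64(0.559), np.float64(0.259), np.float64(0.01)], [np.float64(239.0), np.float64(199.0)])]
top large_square [(0.79, [np.float64(0.53), np.float64(0.39), np.float64(0.01)], [np.float64(195.0), np.float64(207.0)]), (0.57, [np.float64(0.427), np.float64(0.384), np.float64(0.013)], [np.float64(196.0), np.float64(242.0)])]
top small_round [(0.75, [np.float64(0.422), np.float64(0.218), np.float64(0.01)], [np.float64(251.0), np.float64(244.0)]), (0.21, [np.float64(0.514), np.float64(-0.29), np.float64(0.004)], [np.float64(417.0), np.float64(215.0)])]
top small_square []
top jaw [(0.47, [np.float64(0.444), np.float64(-0.019), np.float64(0.028)], [np.float64(330.0), np.float64(237.0)])]
top anvil [(0.55, [np.float64(0.465), np.float64(0.061), np.float64(0.031)], [np.float64(303.0), np.float64(230.0)]), (0.5, [np.float64(0.516), np.float64(-0.292), np.float64(0.003)], [np.float64(418.0), np.float64(214.0)])]
top jaw_grip [(0.54, [np.float64(0.45), np.float64(-0.02), np.float64(0.028)], [np.float64(330.0), np.float64(235.0)])]
top lever_pin []
top lever []
top tr
[... 1072 characters left out ...]
4(0.452), np.float64(-0.016), np.float64(0.028)], [np.float64(336.0), np.float64(191.0)])]
scene anvil [(0.38, [np.float64(0.471), np.float64(0.061), np.float64(0.034)], [np.float64(349.0), np.float64(208.0)])]
scene jaw_grip [(0.66, [np.float64(0.454), np.float64(-0.016), np.float64(0.029)], [np.float64(336.0), np.float64(191.0)])]
scene lever_pin [(0.48, [np.float64(0.654), np.float64(0.068), np.float64(0.055)], [np.float64(295.0), np.float64(236.0)])]
scene lever [(0.61, [np.float64(0.654), np.float64(0.065), np.float64(0.053)], [np.float64(295.0), np.float64(236.0)])]
scene tray_in [(0.34, [np.float64(0.654), np.float64(0.069), np.float64(0.053)], [np.float64(295.0), np.float64(237.0)])]
```

Top view: copper large_round (239,199), large_square (195,206), small_round (249,243). The yellow square at (195,242) is a decoy. The caliper is at about (323,235) with the anvil on the left, the tray at (417,213), and the counter at (307,158). I'll zoom in to check these.

```bash
python3 - <<'E'
import cv2
im=cv2.imread("pics/top0.png"); c=im[125:275,175:445]; cv2.imwrite("pics/c1.png",cv2.resize(c,None,fx=2.96,fy=2.96,interpolation=cv2.INTER_CUBIC))
im=cv2.imread("pics/scene0.png"); c=im[160:330,250:480]; cv2.imwrite("pics/c2.png",cv2.resize(c,None,fx=3.45,fy=3.45,interpolation=cv2.INTER_CUBIC))
E
```

```text
(no output)
```

View pics/c1.png

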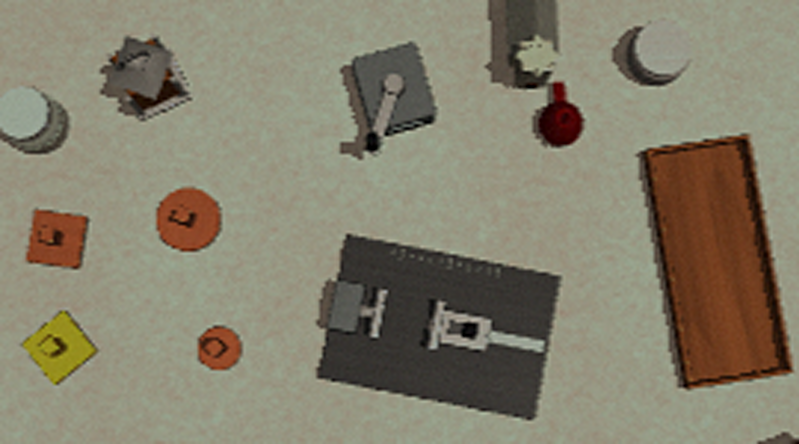

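View pics/c2.png

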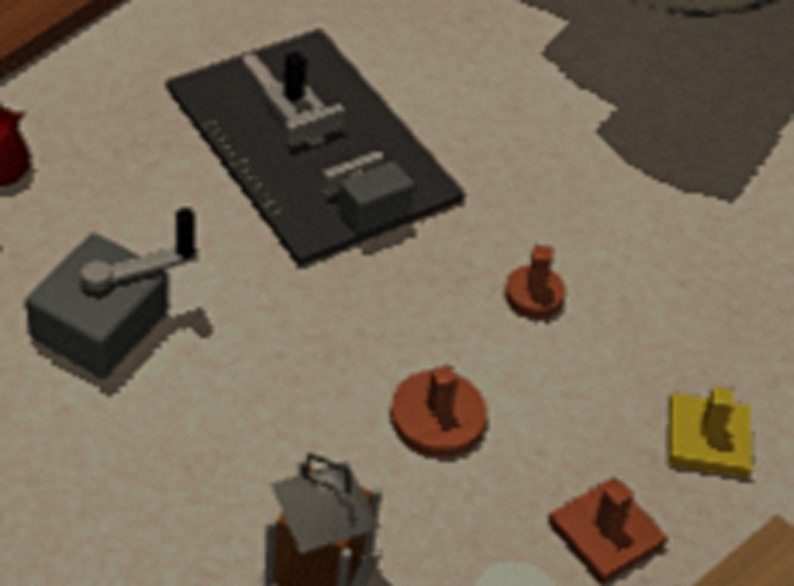

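```bash
cat >> h.py <<'E'
def rect(img,c,z,x0,x1,y0,y1,s=0.0005):
    "rectified view of plane z: rows = world x from x0, cols = world y from y0"
    W=[(x0,y0),(x1,y0),(x1,y1),(x0,y1)]
    src=np.float32([w2pix(c,[x,y,z]) for x,y in W]); dst=np.float32([((y-y0)/s,(x-x0)/s) for x,y in W])
    return cv2.warpPerspective(img,cv2.getPerspectiveTransform(src,dst),(int((y1-y0)/s),int((x1-x0)/s)),flags=cv2.INTER_LINEAR)
def blob(mask,x0,y0,s=0.0005,near=None,amin=200):
    n,l,st,ce=cv2.connectedComponentsWithStats(mask.astype(np.uint8))
    out=[]
    for i in range(1,n):
        if st[i,4]*s*s*1e6<amin: continue
        pts=np.argwhere(l==i)[:,::1].astype(np.float32)   # (row=x, col=y)
        (a,b),(w,h),ang=cv2.minAreaRect(pts)
        out.append((np.round([x0+a*s,y0+b*s],4),np.round([w*s,h*s],4),round(ang,1),int(st[i,4]*s*s*1e6)))
    return out
def copper(im):
    h=cv2.cvtColor(im,cv2.COLOR_RGB2HSV); return ((h[...,0]<=13)&(h[...,1]>120)&(h[...,2]>40))
E
python3 - <<'E'
from h import *
for c in("top","scene"):
    im=cv2.cvtColor(cv2.imread(f"pics/{c}0.png"),cv2.COLOR_BGR2RGB)
    A=(0.34,0.62,0.17,0.45); r=rect(im,c,0.012,*A)
    for b in blob(cv2.morphologyEx(copper(r).astype(np.uint8),cv2.MORPH_CLOSE,np.ones((15,15))),A[0],A[2]): print(c,"base",b)
    A=(0.34,0.56,-0.14,0.14); r=rect(im,c,0.010,*A)
    h=r.max(2); m=cv2.morphologyEx((h<85).astype(np.uint8),cv2.MORPH_CLOSE,np.ones((60,60)))
    print(r[10:14,10].tolist())
    for b in blob(m,A[0],A[2],amin=5000): print(c,"bed",b)
    A=(0.36,0.68,-0.42,-0.18); r=rect(im,c,0.022,*A)
    m=cv2.morphologyEx(((cv2.cvtColor(r,cv2.COLOR_RGB2HSV)[...,1]>110)).astype(np.uint8),cv2.MORPH_CLOSE,np.ones((20,20)))
    for b in blob(m,A[0],A[2],amin=5000): print(c,"tray",b)
print("hinge",pix2w("top",308.1,153.7,.054),"pin",pix2w("top",300.7,172.3,.092))
print("hinge",pix2w("scene",250+98/3.45,160+275/3.45,.054),"pin",pix2w("scene",250+185/3.45,160+212/3.45,.092))
E
```

```text
top base (array([0.4262, 0.2252]), array([0.0425, 0.0435]), 90.0, 1473)
top base (array([0.5363, 0.3942]), array([0.0554, 0.0548]), 82.5, 2908)
top base (array([0.5578, 0.2605]), array([0.064 , 0.0645]), 90.0, 3346)
[[150, 147, 127], [150, 147, 127], [151, 147, 127], [151, 148, 128]]
top bed (array([0.4523, 0.0131]), array([0.2498, 0.1523]), 79.6, 34228)
top tray (array([ 0.5207, -0.2828]), array([0.2499, 0.1138]), 9.3, 27919)
scene base (array([0.4229, 0.2213]), array([0.0726, 0.0421]), 42.0, 2050)
scene base (array([0.539 , 0.3972]), array([0.0578, 0.0613]), 82.9, 3328)
scene base (array([0.5617, 0.2638]), array([0.0714, 0.0667]), 70.3, 3785)
[[148, 132, 112], [148, 132, 112], [148, 132, 112], [148, 132, 112]]
scene bed (array([0.4639, 0.0156]), array([0.2571, 0.1678]), 79.8, 37276)
scene tray (array([ 0.5284, -0.2749]), array([0.2635, 0.1293]), 9.1, 32956)
hinge [0.69106177 0.04873561 0.054     ] pin [0.62712717 0.06944355 0.092     ]
hinge [0.69307871 0.05266356 0.054     ] pin [0.63005507 0.07051668 0.092     ]
```

```bash
cat > bed.py <<'E'
from h import *
def fit(P,half,off):
    # P corners measured (world xy) in order of local corners; rigid fit
    L=np.array(half)+np.array(off); P=np.array(P)
    a=L-L.mean(0); b=P-P.mean(0); th=np.arctan2((a[:,0]*b[:,1]-a[:,1]*b[:,0]).sum(),(a*b).sum())
    M=np.array([[np.cos(th),-np.sin(th)],[np.sin(th),np.cos(th)]]); t=P.mean(0)-M@L.mean(0)
    return t,np.degrees(th),np.linalg.norm(P-(L@M.T+t),axis=1)
# local corners order: (+x,+y)(+x,-y)(-x,-y)(-x,+y)
h=[(.075,.1),(.075,-.125),(-.075,-.125),(-.075,.1)]
E
python3 - <<'E'
from bed import *
f=lambda u,v,ox,oy,s:((u+.5)/s-.5+ox,(v+.5)/s-.5+oy)
T=[f(*p,175,125,2.96) for p in [(347,235),(561,275),(536,419),(317,378)]]
S=[f(*p,250,160,3.45) for p in [(302,266),(166,83),(320,29),(465,198)]]
for c,Q in(("top",T),("scene",S)):
    P=[pix2w(c,*q,.01)[:2] for q in Q]; t,a,r=fit(P,h,(0,0)); print(c,t.round(4),a.round(2),r.round(4))
TT=[f(*p,175,125,2.96) for p in [(640,152),(748,135),(793,372),(686,389)]]
P=np.array([pix2w("top",*q,.022)[:2] for q in TT]); print("tray",P.mean(0).round(4),P.round(3).tolist())
# jaw grip top, anvil/jaw faces at top z=.034
for n,p,z in(("grip",(468,329),.07),("jawL",(432,301),.034),("jawR",(427,346),.034),("anvA",(386,291),.034),("anvB",(377,336),.034)): print(n,pix2w("top",*f(*p,175,125,2.96),z).round(4))
print("grip scene",pix2w("scene",*f(296,55,250,160,3.45),.07).round(4))
im=cv2.imread("pics/top0.png");sc=cv2.imread("pics/scene0.png")
def cr(i,u,v,n=18): return cv2.resize(i[v-n:v+n,u-n:u+n],(390,290*390//290),interpolation=cv2.INTER_CUBIC)[:, :390]
t=np.hstack([cr(im,239,199,16),cr(im,251,243,16)]); s=np.hstack([cr(sc,378,275,16),cr(sc,405,240,16)])
cv2.imwrite("pics/st.png",cv2.resize(np.vstack([t,s]),(600,600)))
E
```

```text
top [0.4524 0.0119] -10.2 [0.0007 0.0003 0.0007 0.0014]
scene [0.4562 0.0163] -10.47 [0.0026 0.0013 0.002  0.0023]
tray [ 0.5194 -0.2836] [[0.632, -0.206], [0.651, -0.319], [0.406, -0.36], [0.388, -0.25]]
grip [ 0.4454 -0.0255  0.07  ]
jawL [0.4746 0.009  0.034 ]
jawR [0.4293 0.0137 0.034 ]
anvA [0.4843 0.0556 0.034 ]
anvB [0.4389 0.0641 0.034 ]
grip scene [ 0.4441 -0.03    0.07  ]
```

View pics/st.png

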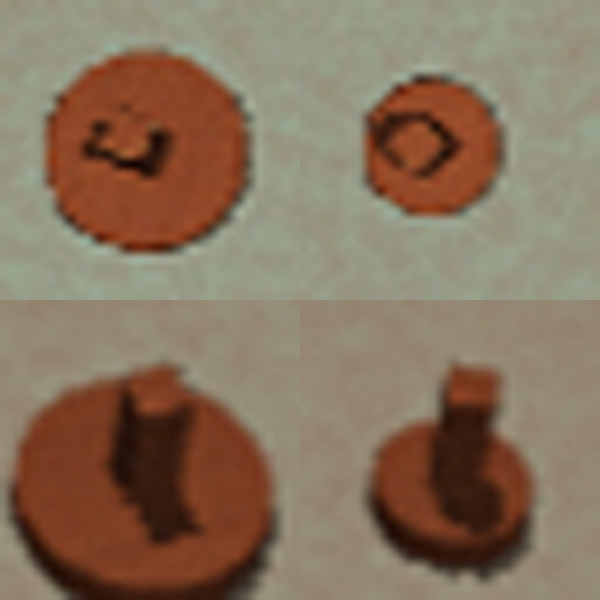

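```bash
cat >> h.py <<'E'
BY=np.radians(-10.3); BC=np.array([.4535,.0135])
def bedp(x,y,z):
    return np.array([BC[0]+x*np.cos(BY)-y*np.sin(BY),BC[1]+x*np.sin(BY)+y*np.cos(BY),z])
def st():
    s=robot.get_state(); d=s["tool_pos"][:2]-BC; c,n=np.cos(BY),np.sin(BY)
    M=R.from_quat(s["tool_rot"]).as_matrix(); F=s["force"]
    print("t%.1f"%s["time"],"pos",s["tool_pos"].round(4),"bed mm",(1000*np.array([c*d[0]+n*d[1],-n*d[0]+c*d[1]])).round(1),"yawy %.1f"%np.degrees(np.arctan2(M[1,1],M[0,1])),"Fbed",np.round([c*F[0]+n*F[1],-n*F[0]+c*F[1],F[2]],1),"w %.1f"%(1000*s["width"]),"gf %.1f"%s["grasp_force"],"q6 %.2f"%s["q"][5])
E
python3 -c "
from h import *
print(togo(bedp(0,-.038,.15),BY)); st()"
```

```text
(array([ 41.78, -44.02,   8.36]), np.float64(-1.0791801364551699))
t1.1 pos [ 0.1841 -0.5711  0.2336] bed mm [-160.6 -623.3] yawy -72.1 Fbed [-0.3 -0.2 -0.4] w 87.9 gf 0.0 q6 -0.06
```

```bash
python3 -m jog '[[[2,-2.1,0.5],-0.06],[[5,-5.2,1],-0.16],[[8,-8.4,1.5],-0.26],[[11,-11.6,2],-0.36],[[14,-14.7,2.5],-0.46],[[17,-17.9,3],-0.56],[[20,-21,4],-0.66],[[23,-24.2,5],-0.76],[[26,-27.4,6],-0.86],[[29,-30.5,7],-0.96],[[31.5,-33.2,8],-1.06],[[33.4,-35.2,8],-1.08]]' 0.5 20
python3 -c "
from h import *
print(togo(bedp(0,-.038,.15),BY)); st()"
```

```text
time: 2.1
tool_pos: [0.3918, -0.1359, 0.153]
tool_rot: [0.766, 0.643, -0.0, -0.0]
force: [0.4, -0.8, -0.1]
width: 0.0438
grasp_force: 0.0
(array([11.99,  3.46,  0.3 ]), np.float64(0.005566679820938614))
t2.1 pos [ 0.3918 -0.1359  0.153 ] bed mm [ -34. -158.] yawy -10.0 Fbed [ 0.5 -0.8 -0.1] w 43.8 gf 0.0 q6 -0.24
```

```bash
python3 -m jog '[[[3,0.9,0],0.006],[[6,1.7,0],0.006],[[9,2.6,0],0.006],[[11,3.2,0],0.006],[[12,3.46,0.3],0.006],[[12,3.46,0.3],0.006],[[12,3.46,3],0.006],[[12,3.46,6],0.006],[[12,3.46,8.5],0.006],[[12,3.46,10],0.006],[[12,3.46,10.3],0.006],[[12,3.46,10.3],0.006]]' 0.5 20
python3 - <<'E'
from h import *
st()
im=vision.read_camera("scene"); cv2.imwrite("pics/g1.png",cv2.resize(im[130:260,260:420,::-1],None,fx=4.5,fy=4.5,interpolation=cv2.INTER_CUBIC))
E
```

```text
time: 3.1
tool_pos: [0.4462, -0.027, 0.0501]
tool_rot: [0.77, 0.638, -0.001, -0.001]
force: [0.1, 1.2, -0.5]
width: 0.0441
grasp_force: 0.0
t3.1 pos [ 0.4462 -0.027   0.0501] bed mm [  0.1 -41.1] yawy -10.7 Fbed [-0.1  1.2 -0.5] w 44.1 gf 0.0 q6 0.05
```

View pics/g1.png

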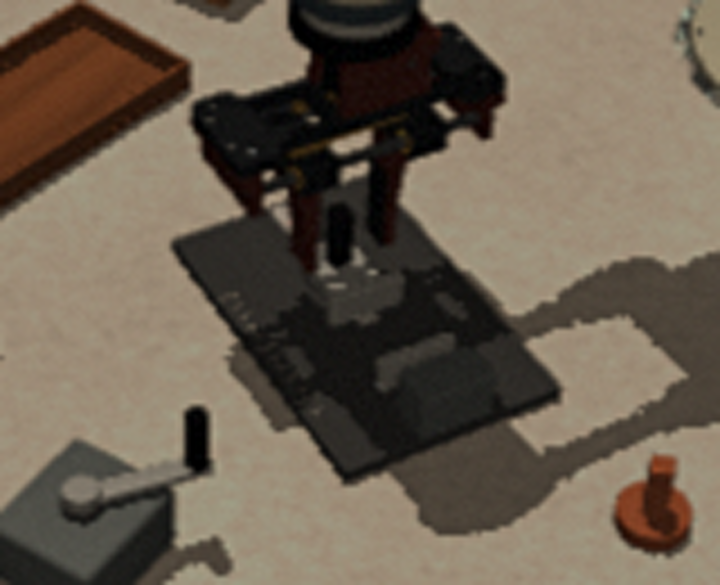

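The black grip (340,235) stands between the fingers, so I'll close on it gently.

```bash
python3 -m jog '[[[0,0,0],0],[[0,0,0],0],[[0,0,0],0],[[0,0,0],0],[[0,0,0],0],[[0,0,0],0],[[0,0,0],0],[[0,0,0],0]]' 0.05 10
python3 -c "
from h import *
st()"
```

```text
time: 3.82
tool_pos: [0.4477, -0.026, 0.0517]
tool_rot: [0.769, 0.639, 0.0, 0.0]
force: [1.7, -0.0, 3.1]
width: 0.0143
grasp_force: 10.0
t3.8 pos [ 0.4477 -0.026   0.0517] bed mm [  1.3 -39.9] yawy -10.6 Fbed [1.6 0.3 3.1] w 14.3 gf 10.0 q6 0.05
```

```bash
python3 -m jog '[[[-0.5,0,0],0],[[-1.5,0,0],0],[[-2.5,0,0],0],[[-3.5,0,0],0],[[-4,0,0],0],[[-4.2,0,0],0],[[-4.2,0,0],0],[[-4.2,0,0],0]]' 0.05 15
python3 -c "
from h import *
st()"
for i in 1 2 3; do python3 -m jog '[[[-0.2,0,0],0],[[-0.2,0,0],0],[[-0.2,0,0],0]]' >/dev/null
python3 -c "
from h import *
st()"; done
```

```text
time: 4.48
tool_pos: [0.4397, -0.0689, 0.0516]
tool_rot: [0.77, 0.638, -0.0, 0.001]
force: [1.1, -1.4, 5.1]
width: 0.0141
grasp_force: 15.0
t4.5 pos [ 0.4397 -0.0689  0.0516] bed mm [  1.1 -83.6] yawy -10.7 Fbed [ 1.3 -1.2  5.1] w 14.1 gf 15.0 q6 -0.04
t4.7 pos [ 0.4397 -0.0692  0.0516] bed mm [  1.2 -83.8] yawy -10.6 Fbed [0.7 5.4 6.1] w 13.8 gf 15.0 q6 -0.05
t5.0 pos [ 0.4396 -0.0696  0.0516] bed mm [  1.2 -84.2] yawy -10.6 Fbed [ 1.5 11.   5.1] w 13.8 gf 15.0 q6 -0.05
t5.2 pos [ 0.4394 -0.0705  0.0515] bed mm [  1.1 -85.2] yawy -10.5 Fbed [ 3.3 15.2  3.9] w 14.0 gf 15.0 q6 -0.06
```

```bash
sed -i 's/^BY=.*/BY=np.radians(-10.4); BC=np.array([.4547,.0139])/' h.py
cat >> h.py <<'E'
OFF=np.array([.002,.002])
def bases(tag=None):
    im=vision.read_camera("top"); A=(0.34,0.66,0.10,0.46); r=rect(im,"top",0.012,*A)
    if tag: cv2.imwrite(f"pics/{tag}.png",im[:,:,::-1])
    for b in blob(cv2.morphologyEx(copper(r).astype(np.uint8),cv2.MORPH_CLOSE,np.ones((15,15))),A[0],A[2]): print("base",(b[0]+OFF).round(4),*b[1:])
E
python3 -m jog '[[[0.3,0,0],0],[[0.3,0,0],0],[[0.3,0,0],0],[[0.3,0,0],0],[[0.3,0,0],0],[[0.3,0,-3],0],[[0.3,0,-7],0],[[0.3,0,-11],0],[[0.3,0,-14],0],[[0.3,0,-15],0],[[0.3,0,-15],0]]' 0.6 15
python3 -c "
from h import *
st(); bases('t1'); print(togo([.560,.2625,.12],np.radians(75)))"
```

```text
time: 6.15
tool_pos: [0.4402, -0.0708, 0.2045]
tool_rot: [0.77, 0.639, 0.002, 0.002]
force: [0.6, 0.2, -0.5]
width: 0.0526
grasp_force: 0.0
t6.2 pos [ 0.4402 -0.0708  0.2045] bed mm [  1.  -85.9] yawy -10.6 Fbed [ 0.5  0.3 -0.5] w 52.6 gf 0.0 q6 -0.05
base [0.4285 0.227 ] [0.042 0.043] 90.0 1467
base [0.5384 0.3963] [0.0556 0.0546] 83.0 2905
base [0.5598 0.2625] [0.064  0.0645] 90.0 3346
(array([34.96,  5.7 ,  8.17]), np.float64(-1.49434531103261))
```

```bash
python3 -m jog '[[[1.5,0.2,0],-0.12],[[4.5,0.7,0],-0.24],[[8,1.3,0],-0.36],[[11.5,1.9,0],-0.48],[[15,2.4,0],-0.6],[[18.5,3,0],-0.72],[[22,3.6,0],-0.84],[[25.5,4.2,0],-0.96],[[29,4.7,2],-1.08],[[32,5.2,4],-1.2],[[34,5.5,6],-1.32],[[35,5.7,8],-1.44]]' 0.6 15
python3 -m jog '[[[0,0,0],-0.05],[[0,0,0],-0.05],[[0,0,0],-0.05]]'
python3 -c "
from h import *
st(); print(togo([.5598,.2625,.038],np.radians(75)))"
```

```text
time: 7.2
tool_pos: [0.5581, 0.2653, 0.1159]
tool_rot: [0.153, 0.988, -0.001, -0.002]
force: [-0.5, -0.5, -0.7]
width: 0.0531
grasp_force: 0.0
time: 7.45
tool_pos: [0.5584, 0.2628, 0.1184]
tool_rot: [0.133, 0.991, -0.001, -0.002]
force: [0.9, -0.0, -0.1]
width: 0.0526
grasp_force: 0.0
t7.5 pos [0.5584 0.2628 0.1184] bed mm [ 57.1 263.6] yawy 74.7 Fbed [ 0.9  0.1 -0.1] w 52.6 gf 0.0 q6 -0.92
(array([-0.17,  0.03,  8.04]), np.float64(-0.0057909419598913825))
```

```bash
python3 -m jog '[[[-0.1,0,2],0],[[-0.15,0,5],0],[[-0.15,0,7.2],0],[[-0.15,0,8.3],0],[[-0.15,0,8.4],0],[[-0.15,0,8.4],0]]' 0.6 15
python3 -m jog '[[[0,0,0],0],[[0,0,0],0],[[0,0,0],0],[[0,0,0],0],[[0,0,0],0],[[0,0,0],0],[[0,0,0],0],[[0,0,0],0]]' 0.05 20
python3 -c "
from h import *
st()"
```

```text
time: 7.95
tool_pos: [0.5608, 0.2626, 0.0373]
tool_rot: [0.133, 0.991, -0.0, -0.0]
force: [0.5, -0.1, 0.1]
width: 0.0524
grasp_force: 0.0
time: 8.62
tool_pos: [0.5611, 0.2628, 0.0375]
tool_rot: [0.133, 0.991, -0.0, 0.0]
force: [-0.6, -0.4, 2.3]
width: 0.0142
grasp_force: 20.0
t8.6 pos [0.5611 0.2628 0.0375] bed mm [ 59.7 264. ] yawy 74.8 Fbed [-0.5 -0.5  2.3] w 14.2 gf 20.0 q6 -0.92
```

```bash
python3 -m jog '[[[0,0,-1],0],[[0,0,-3.5],0],[[0,0,-6.5],0],[[0,0,-9],0],[[0,0,-10],0],[[0,0,-10],0]]'
python3 -c "
from h import *
st(); print(togo(bedp(0,0,.1),BY))"
```

```text
time: 9.12
tool_pos: [0.5622, 0.2636, 0.141]
tool_rot: [0.132, 0.991, 0.002, 0.003]
force: [-1.0, -0.0, -1.3]
width: 0.014
grasp_force: 20.0
t9.1 pos [0.5622 0.2636 0.141 ] bed mm [ 60.7 265. ] yawy 74.8 Fbed [-1.  -0.2 -1.3] w 14.0 gf 20.0 q6 -0.92
(array([  3.84, -26.94,   3.98]), np.float64(1.486653272507856))
```

```bash
python3 -m jog '[[[0.2,-1.2,0],0.1],[[0.6,-3.8,0],0.22],[[1,-6.8,0],0.34],[[1.4,-9.8,0],0.46],[[1.8,-12.8,0],0.58],[[2.3,-16,0],0.7],[[2.7,-19,0],0.82],[[3.1,-22,0],0.94],[[3.5,-24.5,0],1.06],[[3.7,-26,0],1.18],[[3.84,-26.94,0],1.3],[[3.84,-26.94,0],1.42]]'
python3 -m jog '[[[0,0,0],0.067],[[0,0,0],0.067],[[0,0,0],0.067],[[0,0,0],0.067]]'
python3 -c "
from h import *
st();st(); print(togo(bedp(0,0,.0475),BY))"
```

```text
time: 10.12
tool_pos: [0.4516, 0.0115, 0.1349]
tool_rot: [0.749, 0.662, -0.001, -0.001]
force: [-0.8, 0.5, -1.9]
width: 0.014
grasp_force: 20.0
time: 10.45
tool_pos: [0.4527, 0.0132, 0.1359]
tool_rot: [0.768, 0.641, -0.001, -0.001]
force: [0.5, -0.2, -2.0]
width: 0.0139
grasp_force: 20.0
t10.4 pos [0.4527 0.0132 0.1359] bed mm [-1.9 -1. ] yawy -10.3 Fbed [ 0.5 -0.1 -2. ] w 13.9 gf 20.0 q6 0.13
t10.4 pos [0.4527 0.0132 0.1359] bed mm [-1.9 -1. ] yawy -10.3 Fbed [ 0.5 -0.1 -2. ] w 13.9 gf 20.0 q6 0.13
(array([0.1 , 0.2 , 8.84]), np.float64(0.0019516769573064696))
```

Descend in two stages, with the last few millimetres slow.

```bash
python3 -m jog '[[[0.1,0.2,1.5],0],[[0.1,0.2,4],0],[[0.1,0.2,6.5],0],[[0.1,0.2,7.6],0],[[0.1,0.2,7.8],0],[[0.1,0.2,7.8],0],[[0.1,0.2,7.8],0]]'
python3 -c "
from h import *
st()"
for i in 1 2 3 4; do python3 -m jog '[[[0,0,0.25],0],[[0,0,0.25],0],[[0,0,0.25],0]]' >/dev/null; python3 -c "
from h import *
st()"; done
```

```text
time: 11.03
tool_pos: [0.4559, 0.0138, 0.0604]
tool_rot: [0.768, 0.64, 0.001, 0.001]
force: [1.4, 0.0, -1.7]
width: 0.0138
grasp_force: 20.0
t11.0 pos [0.4559 0.0138 0.0604] bed mm [1.2 0.1] yawy -10.4 Fbed [ 1.3  0.3 -1.7] w 13.8 gf 20.0 q6 0.14
t11.3 pos [0.4557 0.0137 0.0575] bed mm [ 1. -0.] yawy -10.4 Fbed [-0.4  0.2 -0.9] w 13.7 gf 20.0 q6 0.14
t11.5 pos [0.4552 0.0137 0.0541] bed mm [ 0.5 -0.1] yawy -10.4 Fbed [-0.7  0.3 -1.5] w 14.0 gf 20.0 q6 0.14
t11.8 pos [0.4551 0.0137 0.0514] bed mm [ 0.4 -0.1] yawy -10.4 Fbed [ 0.7  0.9 -1.5] w 14.0 gf 20.0 q6 0.14
t12.0 pos [0.4551 0.0137 0.0489] bed mm [ 0.4 -0.1] yawy -10.4 Fbed [ 0.1  0.3 -1.4] w 13.7 gf 20.0 q6 0.14
```

```bash
for i in 1 2 ; do python3 -m jog '[[[0,0,0.1],0],[[0,0,0.1],0],[[0,0,0.1],0]]' >/dev/null; python3 -c "
from h import *
st()"; done
```

```text
t12.3 pos [0.4552 0.0137 0.0481] bed mm [ 0.5 -0.1] yawy -10.4 Fbed [-1.2 -0.1 -2.1] w 14.4 gf 20.0 q6 0.14
t12.5 pos [0.4555 0.0138 0.0475] bed mm [ 0.8 -0. ] yawy -10.4 Fbed [-0.2  0.5  0.8] w 13.7 gf 20.0 q6 0.14
```

```bash
python3 -m jog '[[[0,0,0],0],[[0,0,0],0],[[0,0,0],0],[[0,0,0],0],[[0,0,-1],0],[[0,0,-3],0],[[0,0,-5],0],[[0,0,-6],0],[[0,0,-6],0]]' 0.5 15
python3 -m jog '[[[-1,0,0],0],[[-3.5,0,0],0],[[-6.5,0,0],0],[[-8.2,0,0],0],[[-8.5,0,0],0],[[-8.5,0,1.5],0],[[-8.5,0,4],0],[[-8.5,0,5.2],0],[[-8.5,0,5.6],0],[[-8.5,0,5.6],0]]'
python3 -m jog '[[[0,0,0],0],[[0,0,0],0],[[0,0,0],0],[[0,0,0],0],[[0,0,0],0],[[0,0,0],0],[[0,0,0],0]]' 0.05 25
python3 - <<'E'
from h import *
st()
im=vision.read_camera("scene"); cv2.imwrite("pics/g2.png",cv2.resize(im[130:260,260:420,::-1],None,fx=4.5,fy=4.5,interpolation=cv2.INTER_CUBIC))
E
```

```text
time: 13.28
tool_pos: [0.4568, 0.0136, 0.1106]
tool_rot: [0.768, 0.64, 0.002, 0.002]
force: [-0.2, -0.7, -0.2]
width: 0.0437
grasp_force: 0.0
time: 14.12
tool_pos: [0.4387, -0.0694, 0.0493]
tool_rot: [0.768, 0.64, -0.001, -0.002]
force: [-0.6, 0.4, 0.2]
width: 0.044
grasp_force: 0.0
time: 14.7
tool_pos: [0.4396, -0.0698, 0.0518]
tool_rot: [0.768, 0.64, -0.0, -0.0]
force: [-5.1, 1.1, 5.1]
width: 0.0137
grasp_force: 25.0
t14.7 pos [ 0.4396 -0.0698  0.0518] bed mm [  0.3 -85.1] yawy -10.4 Fbed [-5.2  0.2  5.1] w 13.7 gf 25.0 q6 -0.05
```

View pics/g2.png

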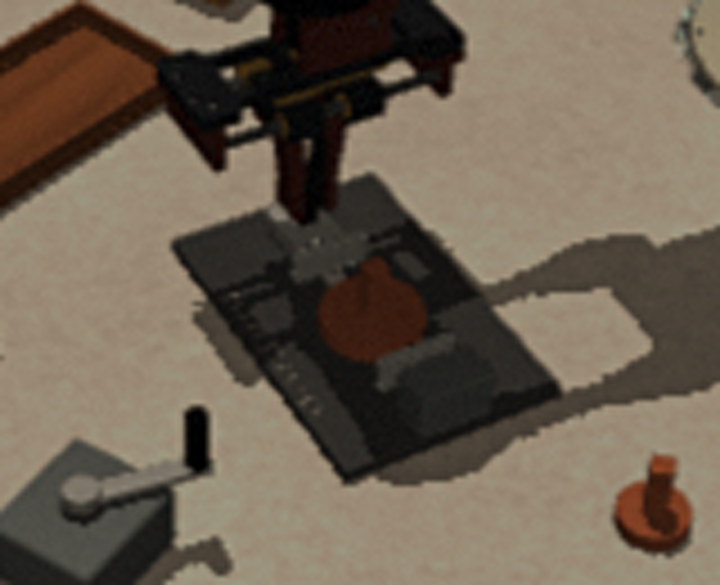

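```bash
python3 -m jog '[[[0.3,0,0],0],[[0.7,0,0],0],[[1,0,0],0],[[1.3,0,0],0],[[1.6,0,0],0],[[1.9,0,0],0],[[2.2,0,0],0],[[2.5,0,0],0],[[2.7,0,0],0],[[2.8,0,0],0],[[2.8,0,0],0],[[2.8,0,0],0]]'
python3 -c "
from h import *
st()"
for i in 1 2 3; do python3 -m jog '[[[0.2,0,0],0],[[0.2,0,0],0],[[0.2,0,0],0]]' >/dev/null
python3 -c "
from h import *
st()"; done
```

```text
time: 15.75
tool_pos: [0.4447, -0.0424, 0.0518]
tool_rot: [0.768, 0.64, -0.0, -0.0]
force: [-5.0, 0.4, 4.8]
width: 0.0138
grasp_force: 25.0
t15.8 pos [ 0.4447 -0.0424  0.0518] bed mm [  0.4 -57.1] yawy -10.4 Fbed [-5.  -0.5  4.8] w 13.8 gf 25.0 q6 0.01
t16.0 pos [ 0.4451 -0.0405  0.0518] bed mm [  0.3 -55.2] yawy -10.4 Fbed [-4.6 -0.8  5.5] w 14.2 gf 25.0 q6 0.02
t16.2 pos [ 0.4454 -0.0388  0.0519] bed mm [  0.4 -53.5] yawy -10.4 Fbed [-4.9 -2.   5.2] w 13.8 gf 25.0 q6 0.02
t16.5 pos [ 0.4457 -0.0372  0.0518] bed mm [  0.4 -51.8] yawy -10.5 Fbed [-5.1 -4.5  6.6] w 14.0 gf 25.0 q6 0.02
```

```bash
python3 -m jog '[[[0.1,0,0],0],[[0.2,0,0],0],[[0.2,0,0],0],[[0.2,0,0],0],[[0.2,0,0],0],[[0.2,0,0],0],[[0.2,0,0],0],[[0.2,0,0],0],[[0.2,0,0],0],[[0.2,0,0],0],[[0.2,0,0],0],[[0.2,0,0],0]]' >/dev/null
python3 -c "
from h import *
st()"
python3 -m jog '[[[0,0,0],0],[[-0.2,0,0],0],[[-0.5,0,0],0],[[-1,0,0],0],[[-1.6,0,0],0],[[-2.2,0,0],0],[[-2.8,0,0],0],[[-3.3,0,0],0],[[-3.6,0,0],0],[[-3.7,0,0],0],[[-3.75,0,0],0],[[-3.75,0,0],0]]' >/dev/null
python3 -c "
from h import *
st()"
```

```text
t17.5 pos [ 0.446  -0.0356  0.0518] bed mm [  0.3 -50.3] yawy -10.5 Fbed [-4.9 -4.3  6.9] w 13.7 gf 25.0 q6 0.03
t18.5 pos [ 0.4396 -0.0699  0.0518] bed mm [  0.3 -85.1] yawy -10.4 Fbed [-4.8  6.7  6.1] w 13.7 gf 25.0 q6 -0.06
```

```bash
python3 -m jog '[[[0.15,0,0],0],[[0.15,0,0],0],[[0.15,0,0],0],[[0.15,0,0],0],[[0.15,-0.1,-1.5],0],[[0.15,-0.1,-4],0],[[0.15,-0.1,-6],0],[[3,-0.1,-6],0],[[6.5,-0.1,-6],0],[[9,-0.1,-6],0],[[10.2,-0.1,-6],0],[[10.2,-0.1,-6],0]]' 0.5 15 >/dev/null
python3 -m jog '[[[0,0,0],0],[[0,0,2],0],[[0,0,4.5],0],[[0,0,6],0],[[0,0,6.4],0],[[0,0,6.4],0]]' >/dev/null
python3 - <<'E'
from h import *
st()
im=vision.read_camera("scene"); cv2.imwrite("pics/g3.png",cv2.resize(im[130:260,260:420,::-1],None,fx=4.5,fy=4.5,interpolation=cv2.INTER_CUBIC))
E
```

```text
t20.0 pos [0.4561 0.0281 0.0458] bed mm [-1.2 14.2] yawy -10.5 Fbed [-0.1  0.1  1. ] w 43.9 gf 0.0 q6 0.17
```

View pics/g3.png

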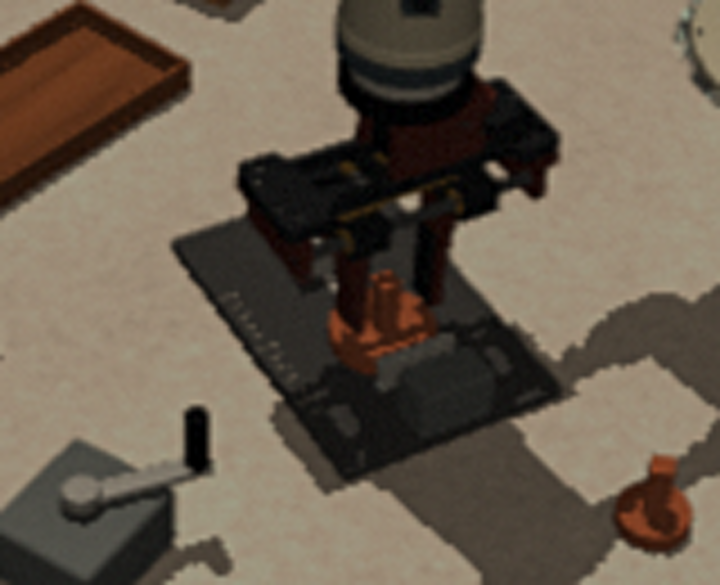

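```bash
cat >> h.py <<'E'
TY=np.radians(9.8); TC=np.array([.521,-.282])
def trayp(u,v,z): return np.array([TC[0]+u*np.cos(TY)-v*np.sin(TY),TC[1]+u*np.sin(TY)+v*np.cos(TY),z])
E
python3 -m jog '[[[0,0,0],0],[[0,0,0],0],[[0,0,0],0],[[0,0,0],0],[[0,0,0],0],[[0,0,0],0],[[0,0,-1],0],[[0,0,-3.5],0],[[0,0,-6.5],0],[[0,0,-9],0],[[0,0,-10],0],[[0,0,-10],0]]' 0.05 20 >/dev/null
python3 -c "
from h import *
st(); print(togo(trayp(-.07,0,.12),TY))"
```

```text
t21.1 pos [0.4584 0.0292 0.1503] bed mm [ 0.9 15.7] yawy -10.4 Fbed [-0.   0.4 -1.3] w 13.7 gf 20.0 q6 0.17
(array([-31.89,   5.2 ,   3.03]), np.float64(-0.35295721719372564))
```

```bash
python3 -m jog '[[[-1,0.2,0],-0.03],[[-3.5,0.6,0],-0.07],[[-7,1.1,0],-0.11],[[-10.5,1.7,0],-0.15],[[-14,2.3,0],-0.19],[[-17.5,2.9,0],-0.23],[[-21,3.4,0],-0.27],[[-24.5,4,0],-0.31],[[-28,4.6,0],-0.353],[[-30.5,5,1],-0.353],[[-31.9,5.2,2],-0.353],[[-31.9,5.2,3],-0.353]]' >/dev/null
python3 -m jog '[[[0,0,0],0],[[0,0,0],0],[[0,0,0],0]]' >/dev/null
python3 - <<'E'
from h import *
st(); print(togo(trayp(-.07,0,.0425),TY))
im=vision.read_camera("scene"); cv2.imwrite("pics/g4.png",cv2.resize(im[80:230,190:370,::-1],None,fx=4,fy=4,interpolation=cv2.INTER_CUBIC))
E
```

```text
t22.3 pos [ 0.4507 -0.2926  0.117 ] bed mm [  51.4 -302.2] yawy 9.9 Fbed [ 0.1 -1.  -1.3] w 13.9 gf 20.0 q6 -0.81
(array([-0.16,  0.11,  7.45]), np.float64(0.001525483467048172))
```

View pics/g4.png

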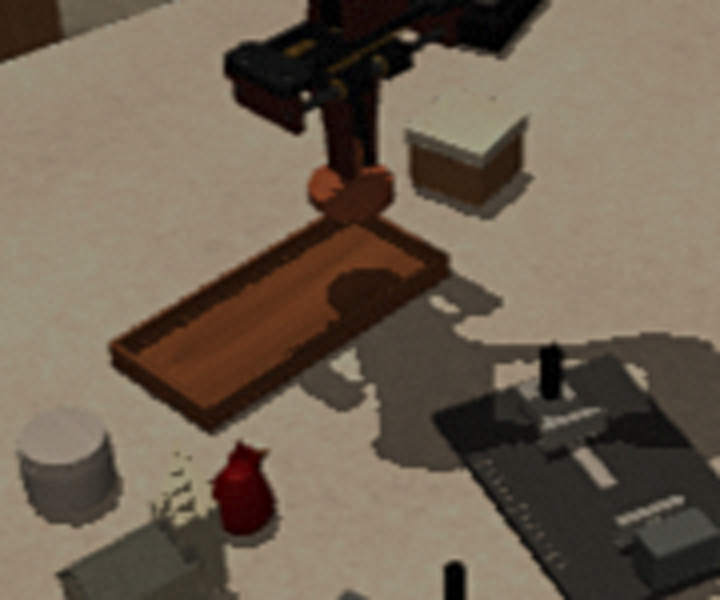

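```bash
python3 -m jog '[[[-0.1,0.1,1.5],0],[[-0.15,0.1,4],0],[[-0.15,0.1,6],0],[[-0.15,0.1,6.8],0],[[-0.15,0.1,6.8],0],[[-0.15,0.1,6.8],0]]' >/dev/null
for i in 1 2 3 4; do python3 -c "
from h import *
st()";python3 -m jog '[[[0,0,0.2],0],[[0,0,0.2],0],[[0,0,0.2],0]]' >/dev/null;  done; python3 -c "
from h import *
st()"
```

```text
t22.9 pos [ 0.4521 -0.295   0.05  ] bed mm [  53.2 -304.2] yawy 9.8 Fbed [ 0.5  0.6 -1.8] w 14.0 gf 20.0 q6 -0.81
t23.1 pos [ 0.4523 -0.2957  0.0484] bed mm [  53.5 -304.9] yawy 9.8 Fbed [-1.1 -0.  -3. ] w 13.9 gf 20.0 q6 -0.81
t23.4 pos [ 0.4517 -0.2954  0.0452] bed mm [  52.9 -304.7] yawy 9.8 Fbed [-0.1  0.1 -1.3] w 14.0 gf 20.0 q6 -0.81
t23.6 pos [ 0.4516 -0.2953  0.043 ] bed mm [  52.8 -304.7] yawy 9.8 Fbed [ 0.8  0.6 -1.2] w 14.4 gf 20.0 q6 -0.81
t23.9 pos [ 0.4518 -0.2955  0.0427] bed mm [  53.  -304.8] yawy 9.8 Fbed [-3.6  1.7  6.1] w 13.8 gf 20.0 q6 -0.81
```

```bash
python3 -m jog '[[[0,0,-0.1],0],[[0,0,-0.1],0],[[0,0,-0.1],0],[[0,0,-0.1],0],[[0,0,-2],0],[[0,0,-5],0],[[0,0,-8.5],0],[[0,0,-12],0],[[0,0,-14],0],[[0,0,-15],0],[[0,0,-15],0]]' 0.5 15 >/dev/null
python3 - <<'E'
from h import *
st(); bases('t2'); print(togo([.5384,.3963,.12],np.radians(83))); print(togo([.5384,.3963,.12],np.radians(-7)))
E
```

```text
t24.8 pos [ 0.4526 -0.2959  0.1938] bed mm [  53.8 -305.1] yawy 9.8 Fbed [-0.4  1.  -0.4] w 44.2 gf 0.0 q6 -0.81
base [0.4285 0.2272] [0.0425 0.043 ] 90.0 1467
base [0.5383 0.3963] [0.0551 0.0547] 82.7 2901
(array([66.71, 20.28,  7.09]), np.float64(-1.277609467012768))
(array([66.71, 20.28,  7.09]), np.float64(0.293186859782129))
```

View pics/t2.png

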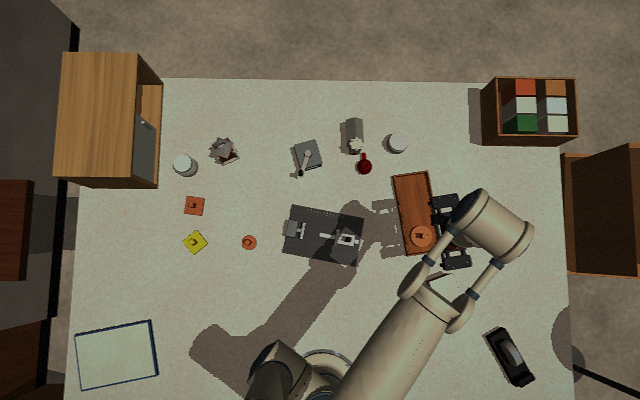

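```bash
python3 -m jog '[[[1.5,0.5,0],0.02],[[5,1.5,0],0.05],[[8.9,2.7,0],0.08],[[12.8,3.9,0],0.11],[[16.7,5.1,0],0.14],[[20.6,6.3,0],0.17],[[24.5,7.5,0],0.2],[[28.4,8.6,0],0.23],[[32.3,9.8,0],0.26],[[36.2,11,0],0.29],[[40.1,12.2,0],0.293],[[44,13.4,0],0.293]]' 0.6 15 >/dev/null
python3 -c "
from h import *
st(); print(togo([.5384,.3963,.12],np.radians(-7.2)))"
```

```text
t25.8 pos [0.5078 0.1629 0.1879] bed mm [ 25.3 156.2] yawy -7.0 Fbed [1.  0.1 0.6] w 52.8 gf 0.0 q6 0.37
(array([23.55,  0.22,  6.75]), np.float64(0.003478578103585983))
```

```bash
python3 -m jog '[[[3,0,0],0],[[7,0.1,0],0],[[11,0.1,0],0],[[15,0.2,0],0],[[18.5,0.2,1],0],[[21,0.2,3],0],[[22.5,0.2,5],0],[[23,0.2,6],0],[[23,0.2,6],0],[[23,0.2,6],0]]' >/dev/null
python3 -c "
from h import *
st(); bases(); print(togo([.5384,.3963,.037],np.radians(-7.2)))"
```

```text
t26.6 pos [0.5381 0.388  0.1289] bed mm [ 14.5 383. ] yawy -7.0 Fbed [ 0.2 -0.   0.4] w 52.7 gf 0.0 q6 0.70
base [0.4285 0.2272] [0.0425 0.043 ] 90.0 1469
base [0.5385 0.3957] [0.054  0.0546] 82.5 2196
base [0.526  0.4532] [0.019  0.0165] 0.0 218
(array([ 0.83, -0.15,  9.39]), np.float64(0.0028280016263897423))
```

```bash
python3 -m jog '[[[0.5,-0.1,2],0],[[0.8,-0.1,5],0],[[0.8,-0.1,8],0],[[0.8,-0.1,9],0],[[0.8,-0.1,9.2],0],[[0.8,-0.1,9.2],0],[[0.8,-0.1,9.2],0]]' >/dev/null
python3 -c "
from h import *
st()"
python3 -m jog '[[[0,0,0],0],[[0,0,0],0],[[0,0,0],0],[[0,0,0],0],[[0,0,0],0],[[0,0,0],0],[[0,0,0],0],[[0,0,0],0]]' 0.05 20 >/dev/null
python3 -c "
from h import *
st();print(togo(bedp(0,0,.1),BY))"
```

```text
t27.3 pos [0.5402 0.3974 0.0422] bed mm [ 14.8 392.6] yawy -7.0 Fbed [0.1 0.1 0.5] w 52.7 gf 0.0 q6 0.71
t27.9 pos [0.5388 0.3972 0.0391] bed mm [ 13.6 392.2] yawy -7.0 Fbed [ 1.  -0.2  0.7] w 13.9 gf 20.0 q6 0.71
(array([-39.07,  -3.69,  -6.09]), np.float64(0.05957219556536919))
```

```bash
python3 -m jog '[[[0,0,-1],0],[[0,0,-3.5],0],[[0,0,-6.5],0],[[0,0,-9],0],[[-1,-0.1,-10],0.01],[[-4,-0.4,-10],0.03],[[-8,-0.8,-10],0.06],[[-12,-1.2,-10],0.06],[[-16,-1.5,-10],0.06],[[-20,-1.9,-10],0.06],[[-24,-2.3,-10],0.06],[[-28,-2.7,-10],0.06]]' >/dev/null
python3 -m jog '[[[-3,-0.5,0],0],[[-6.5,-0.8,0],0],[[-9,-1,0],0],[[-10.5,-1,0],0],[[-11,-1,0],0],[[-11,-1,0],0],[[-11,-1,0],0],[[-11,-1,0],0]]' >/dev/null
python3 -c "
from h import *
st();print(togo(bedp(-.0008,0,.0475),BY))"
```

```text
t29.6 pos [0.4482 0.017  0.1389] bed mm [-6.9  1.8] yawy -10.4 Fbed [-0.8  0.8 -0.9] w 13.7 gf 20.0 q6 0.14
(array([-0.19,  0.62,  9.14]), np.float64(0.0003186564936077385))
```

```bash
python3 -m jog '[[[-0.1,0.5,1.5],0],[[-0.2,0.5,4],0],[[-0.2,0.5,6.5],0],[[-0.2,0.5,7.6],0],[[-0.2,0.5,7.8],0],[[-0.2,0.5,7.8],0],[[-0.2,0.5,7.8],0],[[-0.2,0.5,7.8],0]]' >/dev/null
python3 -c "
from h import *
st();print(togo(bedp(-.0008,0,.0475),BY))"; sleep 0; python3 -m jog '[[[0,0,0.4],0],[[0,0,0.4],0],[[0,0,0.4],0]]' >/dev/null; python3 -c "
from h import *
st();print(togo(bedp(-.0008,0,.0475),BY))"
```

```text
t30.3 pos [0.4538 0.0135 0.0629] bed mm [-0.8 -0.6] yawy -10.4 Fbed [ 0.1  0.  -0.8] w 14.1 gf 20.0 q6 0.14
(array([ 0.06, -0.  ,  1.54]), np.float64(-0.0001355967310723294))
t30.5 pos [0.4529 0.0133 0.0574] bed mm [-1.7 -0.9] yawy -10.4 Fbed [ 0.2 -0.9 -1.6] w 14.2 gf 20.0 q6 0.14
(array([0.09, 0.09, 0.99]), np.float64(-0.0005890610213303837))
```

```bash
python3 -m jog '[[[0.05,0.05,0.3],0],[[0.05,0.05,0.6],0],[[0.05,0.05,0.6],0]]' >/dev/null; for i in 1 2 3 4; do python3 -m jog '[[[0,0,0.15],0],[[0,0,0.15],0],[[0,0,0.15],0]]' >/dev/null; python3 -c "
from h import *
st()"; done
```

```text
t31.0 pos [0.4533 0.0137 0.0495] bed mm [-1.4 -0.5] yawy -10.4 Fbed [ 0.3 -0.2 -1. ] w 13.7 gf 20.0 q6 0.14
t31.3 pos [0.4536 0.0137 0.049 ] bed mm [-1.  -0.4] yawy -10.4 Fbed [-1.9 -0.1  5.2] w 13.9 gf 20.0 q6 0.14
t31.5 pos [0.4536 0.0137 0.049 ] bed mm [-1.  -0.4] yawy -10.4 Fbed [-7.5 -1.2 13.3] w 13.9 gf 20.0 q6 0.14
t31.8 pos [0.4537 0.0137 0.0489] bed mm [-1.  -0.4] yawy -10.4 Fbed [-11.9  -2.   22.3] w 13.7 gf 20.0 q6 0.14
```

```bash
python3 -m jog '[[[0,0,-0.4],0],[[0,0,-0.4],0],[[0,0,-0.4],0],[[0,0,-0.4],0],[[0,0,-0.4],0],[[0,0,-1.5],0],[[0,0,-4],0],[[0,0,-6],0],[[0,0,-6.4],0],[[0,0,-6.4],0]]' 0.5 15 >/dev/null
python3 -m jog '[[[-1,0,0],0],[[-3.5,0,0],0],[[-6.5,0,0],0],[[-8.2,0,0],0],[[-8.45,0,0],0],[[-8.45,0,1.5],0],[[-8.45,0,4],0],[[-8.45,0,5.2],0],[[-8.45,0,5.6],0],[[-8.45,0,5.6],0]]' >/dev/null
python3 -c "
from h import *
st()"
python3 -m jog '[[[0,0,0],0],[[0,0,0],0],[[0,0,0],0],[[0,0,0],0],[[0,0,0],0],[[0,0,0],0],[[0,0,0],0]]' 0.05 25 >/dev/null
python3 - <<'E'
from h import *
st()
im=vision.read_camera("scene"); cv2.imwrite("pics/g5.png",cv2.resize(im[130:260,260:420,::-1],None,fx=4.5,fy=4.5,interpolation=cv2.INTER_CUBIC))
E
```

```text
t33.5 pos [ 0.4368 -0.0689  0.0512] bed mm [ -2.6 -84.7] yawy -10.4 Fbed [1.6 0.1 0.4] w 43.9 gf 0.0 q6 -0.05
t34.0 pos [ 0.4395 -0.0696  0.054 ] bed mm [  0.1 -84.9] yawy -10.4 Fbed [ 5.9 -0.6 -1.1] w 13.6 gf 25.0 q6 -0.05
```

View pics/g5.png

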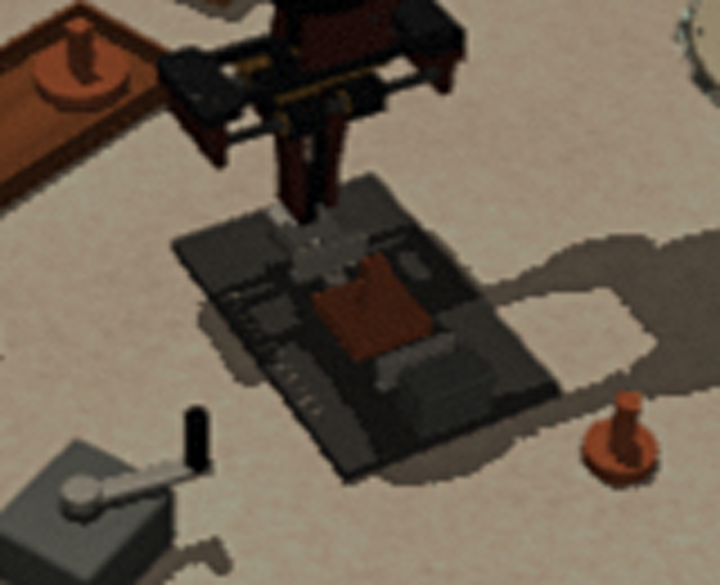

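The large_square sits squarely on the bed at (372,305). The small_round has been knocked, from about (650,510) to (620,440) in the crop, so I'll re-measure it later. Now closing the jaw.

```bash
python3 -m jog '[[[0.3,0,0],0],[[0.7,0,0],0],[[1.1,0,0],0],[[1.5,0,0],0],[[1.9,0,0],0],[[2.3,0,0],0],[[2.7,0,0],0],[[3.1,0,0],0],[[3.5,0,0],0],[[3.8,0,0],0],[[4,0,0],0],[[4,0,0],0]]' >/dev/null
python3 -c "
from h import *
st()"
for i in 1 2 3 4; do python3 -m jog '[[[0.2,0,0],0],[[0.2,0,0],0],[[0.2,0,0],0]]' >/dev/null
python3 -c "
from h import *
st()"; done
```

```text
t35.1 pos [ 0.4469 -0.0302  0.054 ] bed mm [  0.3 -44.8] yawy -10.4 Fbed [ 6.1  0.1 -1. ] w 13.9 gf 25.0 q6 0.04
t35.3 pos [ 0.4472 -0.0284  0.054 ] bed mm [  0.2 -43. ] yawy -10.4 Fbed [ 5.  -0.3 -1.6] w 14.1 gf 25.0 q6 0.04
t35.6 pos [ 0.4475 -0.0268  0.054 ] bed mm [  0.3 -41.4] yawy -10.4 Fbed [ 5.5 -1.5 -0.9] w 14.2 gf 25.0 q6 0.05
t35.8 pos [ 0.4478 -0.0252  0.054 ] bed mm [  0.3 -39.7] yawy -10.5 Fbed [ 5.4 -4.1 -0.4] w 14.0 gf 25.0 q6 0.05
t36.1 pos [ 0.4481 -0.0236  0.054 ] bed mm [  0.3 -38.1] yawy -10.5 Fbed [ 5.9 -4.  -1.4] w 13.8 gf 25.0 q6 0.06
```

```bash
python3 -m jog '[[[0,0,0],0],[[0,0,0],0],[[0,0,0],0],[[0,0,0],0],[[0,0,0],0],[[0,0,0],0],[[0,0,0],0],[[0,0,0],0],[[0,0,0],0],[[0,0,0],0],[[0,0,0],0],[[0,0,0],0]]' >/dev/null
python3 -c "
from h import *
st()"
python3 -m jog '[[[-0.2,0,0],0],[[-0.5,0,0],0],[[-1,0,0],0],[[-1.6,0,0],0],[[-2.2,0,0],0],[[-2.8,0,0],0],[[-3.4,0,0],0],[[-4,0,0],0],[[-4.5,0,0],0],[[-4.8,0,0],0],[[-4.95,0,0],0],[[-4.95,0,0],0]]' >/dev/null
python3 -c "
from h import *
st()"
python3 -m jog '[[[0.1,0,0],0],[[0.1,0,0],0],[[0.1,0,0],0],[[0.1,0,0],0],[[0.1,-0.1,-1.5],0],[[0.1,-0.1,-4],0],[[0.1,-0.1,-6],0],[[3,-0.1,-6],0],[[6.5,-0.1,-6],0],[[9,-0.1,-6],0],[[10.75,0,-6],0],[[10.75,0,-6],0]]' 0.5 15 >/dev/null
python3 -m jog '[[[0,0,0],0],[[0,0,2],0],[[0,0,4.5],0],[[0,0,6],0],[[0,0,6.4],0],[[0,0,6.4],0]]' >/dev/null
python3 - <<'E'
from h import *
st()
im=vision.read_camera("scene"); cv2.imwrite("pics/g6.png",cv2.resize(im[130:260,260:420,::-1],None,fx=4.5,fy=4.5,interpolation=cv2.INTER_CUBIC))
E
```

```text
t37.1 pos [ 0.4481 -0.0236  0.054 ] bed mm [  0.3 -38.1] yawy -10.5 Fbed [ 6.1 -4.7 -1.7] w 14.0 gf 25.0 q6 0.06
t38.1 pos [ 0.4395 -0.0697  0.0539] bed mm [  0.2 -85. ] yawy -10.4 Fbed [ 6.3  6.7 -1.5] w 13.5 gf 25.0 q6 -0.06
t39.6 pos [0.4562 0.0338 0.0478] bed mm [-2.1 19.9] yawy -10.5 Fbed [ 0.5 -0.1  0. ] w 44.2 gf 0.0 q6 0.18
```

View pics/g6.png

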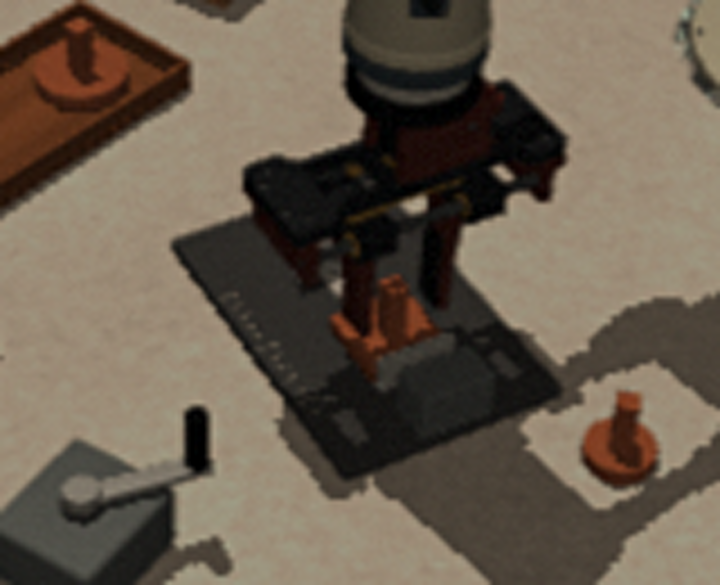

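The large_square is against the anvil with its stud between the fingers. Next I grip it, lift, and head for the tray centre. From here I'll measure where the small_round is with the top camera too.

```bash
python3 -m jog '[[[0,0,0],0],[[0,0,0],0],[[0,0,0],0],[[0,0,0],0],[[0,0,0],0],[[0,0,0],0],[[0,0,-1],0],[[0,0,-3.5],0],[[0,0,-6.5],0],[[0,0,-9],0],[[0,0,-10],0],[[0,0,-10],0]]' 0.05 20 >/dev/null
python3 -c "
from h import *
st(); print(togo(trayp(0.0,0,.12),TY))"
```

```text
t40.6 pos [0.4586 0.0349 0.1525] bed mm [ 0.  21.4] yawy -10.4 Fbed [ 0.5 -0.1 -1.7] w 13.7 gf 20.0 q6 0.18
(array([-30.04,  11.85,   3.28]), np.float64(-0.35290726986455656))
```

```bash
python3 -m jog '[[[-1,0.4,0],-0.03],[[-3.5,1.4,0],-0.07],[[-7,2.8,0],-0.11],[[-10.5,4.1,0],-0.15],[[-14,5.5,0],-0.19],[[-17.5,6.9,0],-0.23],[[-21,8.3,0],-0.27],[[-24,9.5,0],-0.31],[[-27,10.7,0],-0.353],[[-29,11.6,1],-0.353],[[-30,12,2],-0.353],[[-30,12,3],-0.353]]' >/dev/null
python3 -m jog '[[[0,0,0],0],[[0,0,0],0],[[0,0,0],0]]' >/dev/null
python3 - <<'E'
from h import *
st(); print(togo(trayp(.004,0,.0425),TY))
E
```

```text
t41.9 pos [ 0.521  -0.2804  0.1191] bed mm [ 118.3 -277.5] yawy 9.9 Fbed [-0.3 -1.  -0.5] w 13.6 gf 20.0 q6 -0.72
(array([-0.16,  0.37,  7.66]), np.float64(0.0015054266033491803))
```

```bash
python3 -m jog '[[[-0.1,0.3,1.5],0],[[-0.15,0.35,4],0],[[-0.15,0.35,6],0],[[-0.15,0.35,6.9],0],[[-0.15,0.35,6.9],0],[[-0.15,0.35,6.9],0]]' >/dev/null
for i in 1 2 3; do python3 -c "
from h import *
st()";python3 -m jog '[[[0,0,0.15],0],[[0,0,0.15],0],[[0,0,0.15],0]]' >/dev/null;  done; python3 -c "
from h import *
st()"
```

```text
t42.4 pos [ 0.5249 -0.2823  0.051 ] bed mm [ 122.6 -278.6] yawy 9.8 Fbed [ 0.5 -0.4 -0.2] w 14.1 gf 20.0 q6 -0.72
t42.6 pos [ 0.5253 -0.2831  0.0502] bed mm [ 123.1 -279.4] yawy 9.8 Fbed [-1.1  0.1 -1.2] w 13.7 gf 20.0 q6 -0.72
t42.9 pos [ 0.5247 -0.2829  0.0472] bed mm [ 122.4 -279.3] yawy 9.8 Fbed [-0.1 -0.7 -2.2] w 13.9 gf 20.0 q6 -0.72
t43.1 pos [ 0.5245 -0.2827  0.0454] bed mm [ 122.2 -279.2] yawy 9.8 Fbed [-0.2 -0.1 -1.2] w 13.9 gf 20.0 q6 -0.72
```

```bash
for i in 1 2; do python3 -m jog '[[[0,0,0.12],0],[[0,0,0.12],0],[[0,0,0.12],0]]' >/dev/null; python3 -c "
from h import *
st()"; done
```

```text
t43.4 pos [ 0.5248 -0.2829  0.0447] bed mm [ 122.6 -279.3] yawy 9.8 Fbed [ 0.3 -0.1 -0.1] w 14.1 gf 20.0 q6 -0.72
t43.6 pos [ 0.5249 -0.2829  0.0446] bed mm [ 122.6 -279.3] yawy 9.8 Fbed [-2.9  0.9  5.3] w 14.0 gf 20.0 q6 -0.72
```

```bash
python3 -m jog '[[[0,0,-0.1],0],[[0,0,-0.1],0],[[0,0,-0.1],0],[[0,0,-0.1],0],[[0,0,-2],0],[[0,0,-5],0],[[0,0,-8.5],0],[[0,0,-12],0],[[0,0,-14],0],[[0,0,-15],0],[[0,0,-15],0]]' 0.5 15 >/dev/null
python3 - <<'E'
from h import *
st(); bases('t3'); im=cv2.imread('pics/t3.png'); sc=vision.read_camera("scene")[:,:,::-1]
p=[.41,.19,.012]
# find precisely
A=(0.34,0.66,0.10,0.46); r=rect(im[:,:,::-1].copy(),"top",0.012,*A)
b=blob(cv2.morphologyEx(copper(r).astype(np.uint8),cv2.MORPH_CLOSE,np.ones((15,15))),A[0],A[2])[0][0]
def cr(i,u,v,n=16): u,v=int(u),int(v); return cv2.resize(i[v-n:v+n,u-n:u+n],(395,395),interpolation=cv2.INTER_CUBIC)
a=cr(im,*w2pix("top",[*b,.012])); s=cr(sc,*w2pix("scene",[*b,.03]))
tr=cv2.resize(im[160:265,380:450],(395*70//105,395),interpolation=cv2.INTER_CUBIC)
o=np.hstack([a,s,tr]); cv2.imwrite("pics/g7.png",cv2.resize(o,None,fx=.75,fy=.75))
E
```

```text
t44.5 pos [ 0.5256 -0.2833  0.1961] bed mm [ 123.3 -279.6] yawy 9.8 Fbed [0.6 0.3 0.4] w 43.7 gf 0.0 q6 -0.72
base [0.408  0.1813] [0.043  0.0425] 0.0 1458
```

View pics/g7.png

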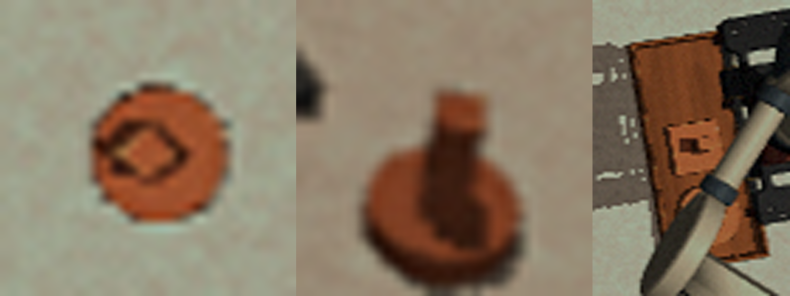

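```bash
python3 - <<'E'
from h import *
print(togo([.408,.1813,.12],np.radians(47)))
E
```

```text
(array([47.69, -3.57,  7.22]), np.float64(-0.6493250909143238))
```

```bash
python3 -m jog '[[[1.5,-0.1,0],-0.05],[[5,-0.4,0],-0.1],[[9,-0.7,0],-0.16],[[13,-1,0],-0.22],[[17,-1.3,0],-0.28],[[21,-1.6,0],-0.34],[[25,-1.9,0],-0.4],[[29,-2.2,0],-0.46],[[33,-2.5,0],-0.52],[[37,-2.8,0],-0.58],[[41,-3.1,0],-0.65],[[44.5,-3.4,0],-0.65]]' 0.6 15 >/dev/null
python3 -m jog '[[[1.5,1.5,1],0],[[2.4,2,3],0],[[2.4,2,5],0],[[2.4,2,6],0],[[2.4,2,6],0],[[2.4,2,6],0]]' >/dev/null
python3 -c "
from h import *
st(); bases(); print(togo([.408,.1813,.037],np.radians(47)))"
```

```text
t46.1 pos [0.4108 0.1803 0.1317] bed mm [-73.2 155.8] yawy 47.0 Fbed [-0.4  0.4  0.3] w 52.5 gf 0.0 q6 -0.48
(array([ 0.31, -0.17,  9.61]), np.float64(-0.0001491534168927))
```

```bash
python3 -m jog '[[[0.2,-0.1,2],0],[[0.2,-0.1,5],0],[[0.2,-0.1,8],0],[[0.2,-0.1,9.2],0],[[0.2,-0.1,9.4],0],[[0.2,-0.1,9.4],0],[[0.2,-0.1,9.4],0]]' >/dev/null
python3 -m jog '[[[0,0,0],0],[[0,0,0],0],[[0,0,0],0],[[0,0,0],0],[[0,0,0],0],[[0,0,0],0],[[0,0,0],0],[[0,0,0],0]]' 0.05 20 >/dev/null
python3 -c "
from h import *
st();print(togo(bedp(0,0,.1),BY))"
```

```text
t47.5 pos [0.4093 0.1815 0.0393] bed mm [-74.9 156.6] yawy 47.0 Fbed [ 0.2 -0.6  0.9] w 13.7 gf 20.0 q6 -0.48
(array([-14.74,  -9.17,  -6.07]), np.float64(1.0024645431717447))
```

```bash
python3 -m jog '[[[0,0,-1],0],[[0,0,-3.5],0],[[0,0,-6.5],0],[[0,0,-9],0],[[-1,-0.6,-10],0.1],[[-3.5,-2.2,-10],0.22],[[-6.5,-4,-10],0.34],[[-9.5,-5.9,-10],0.46],[[-12.5,-7.8,-10],0.58],[[-14,-8.7,-10],0.7],[[-14.7,-9.15,-10],0.82],[[-14.7,-9.15,-10],0.94]]' >/dev/null
python3 -m jog '[[[0,0,0],0.06],[[0,0,0],0.06],[[0,0,1.5],0.06],[[0,0,4],0.06],[[0,0,6],0.06],[[0,0,6.8],0.06],[[0,0,7.2],0.06],[[0,0,7.2],0.06],[[0,0,7.2],0.06]]' >/dev/null
python3 -c "
from h import *
st();print(togo(bedp(0,0,.0493),BY))"
```

```text
t49.2 pos [0.4551 0.0145 0.0684] bed mm [0.3 0.6] yawy -10.2 Fbed [-0.1 -0.1 -0.8] w 13.9 gf 20.0 q6 0.14
(array([-0.06, -0.04,  1.91]), np.float64(0.0032930960505952456))
```

```bash
python3 -m jog '[[[0,0,0.5],0.003],[[0,0,1],0.003],[[0,0,1.3],0.003],[[0,0,1.5],0.003],[[0,0,1.5],0.003],[[0,0,1.5],0.003]]' >/dev/null; for i in 1 2 3 ; do python3 -c "
from h import *
st()"; python3 -m jog '[[[0,0,0.12],0],[[0,0,0.12],0],[[0,0,0.12],0]]' >/dev/null;  done;  python3 -c "
from h import *
st()"
```

```text
t49.7 pos [0.4545 0.0144 0.0521] bed mm [-0.3  0.5] yawy -10.4 Fbed [ 0.2  0.1 -1.6] w 13.6 gf 20.0 q6 0.14
t50.0 pos [0.4546 0.0144 0.0511] bed mm [-0.2  0.5] yawy -10.4 Fbed [ 0.1  0.1 -1.5] w 13.8 gf 20.0 q6 0.14
t50.2 pos [0.4545 0.0144 0.0497] bed mm [-0.3  0.5] yawy -10.4 Fbed [-0.6  0.2 -1.1] w 13.8 gf 20.0 q6 0.14
t50.5 pos [0.4548 0.0144 0.0493] bed mm [0.  0.5] yawy -10.4 Fbed [-1.9 -0.6  4.1] w 13.9 gf 20.0 q6 0.14
```

```bash
python3 -m jog '[[[0,0,-0.1],0],[[0,0,-0.1],0],[[0,0,-0.1],0],[[0,0,-0.1],0],[[0,0,-0.1],0],[[0,0,-1.5],0],[[0,0,-4],0],[[0,0,-6],0],[[0,0,-6.1],0],[[0,0,-6.1],0]]' 0.5 15 >/dev/null
python3 -m jog '[[[-1,0,0],0],[[-3.5,0,0],0],[[-6.5,0,0],0],[[-8.2,0,0],0],[[-8.5,0,0],0],[[-8.5,0.05,1.5],0],[[-8.5,0.1,4],0],[[-8.5,0.1,5.2],0],[[-8.5,0.1,5.6],0],[[-8.5,0.1,5.6],0]]' >/dev/null
python3 -m jog '[[[0,0,0],0],[[0,0,0],0],[[0,0,0],0],[[0,0,0],0],[[0,0,0],0],[[0,0,0],0],[[0,0,0],0]]' 0.05 25 >/dev/null
python3 - <<'E'
from h import *
st()
im=vision.read_camera("scene"); cv2.imwrite("pics/g8.png",cv2.resize(im[130:260,260:420,::-1],None,fx=4.5,fy=4.5,interpolation=cv2.INTER_CUBIC))
E
```

```text
t52.7 pos [ 0.4397 -0.0693  0.0543] bed mm [  0.3 -84.5] yawy -10.4 Fbed [-4.9 -0.1  5.8] w 13.6 gf 25.0 q6 -0.05
```

View pics/g8.png

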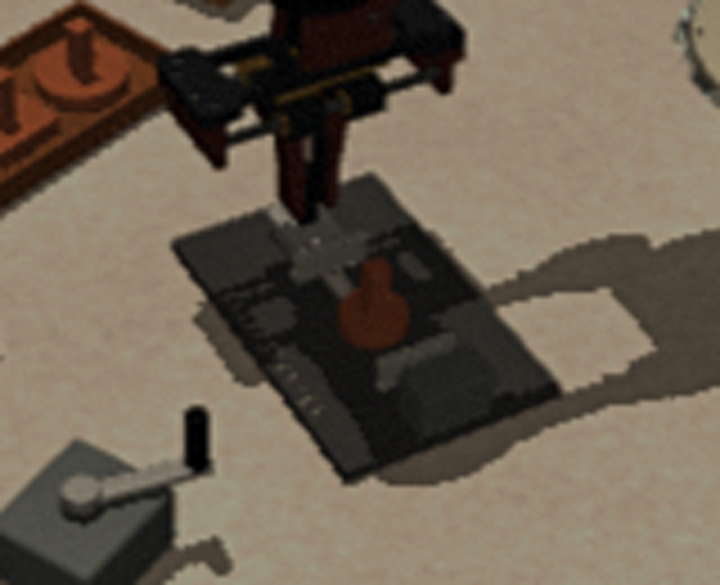

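The small_round is centred on the bed at (373,315). Now closing the jaw on it.

```bash
python3 -m jog '[[[0.4,0,0],0],[[0.9,0,0],0],[[1.4,0,0],0],[[1.9,0,0],0],[[2.4,0,0],0],[[2.9,0,0],0],[[3.4,0,0],0],[[3.9,0,0],0],[[4.4,0,0],0],[[4.8,0,0],0],[[5,0,0],0],[[5,0,0],0]]' >/dev/null
python3 -c "
from h import *
st()"
for i in 1 2 3 4; do python3 -m jog '[[[0.2,0,0],0],[[0.2,0,0],0],[[0.2,0,0],0]]' >/dev/null
python3 -c "
from h import *
st()"; done
```

```text
t53.8 pos [ 0.4489 -0.0198  0.0543] bed mm [  0.4 -34.2] yawy -10.4 Fbed [-4.7  0.9  5.4] w 13.7 gf 25.0 q6 0.06
t54.0 pos [ 0.4493 -0.0181  0.0543] bed mm [  0.4 -32.5] yawy -10.4 Fbed [-5.5 -0.1  5.5] w 13.9 gf 25.0 q6 0.07
t54.2 pos [ 0.4495 -0.0166  0.0543] bed mm [  0.4 -30.9] yawy -10.4 Fbed [-5.2 -2.   5.3] w 13.9 gf 25.0 q6 0.07
t54.5 pos [ 0.4499 -0.0149  0.0544] bed mm [  0.4 -29.2] yawy -10.4 Fbed [-4.9 -3.7  4.3] w 13.9 gf 25.0 q6 0.07
t54.8 pos [ 0.4502 -0.0133  0.0544] bed mm [  0.4 -27.5] yawy -10.5 Fbed [-5.  -3.7  6.3] w 13.7 gf 25.0 q6 0.08
```

```bash
python3 -m jog '[[[0,0,0],0],[[0,0,0],0],[[0,0,0],0],[[0,0,0],0],[[0,0,0],0],[[0,0,0],0],[[0,0,0],0],[[0,0,0],0],[[0,0,0],0],[[0,0,0],0],[[0,0,0],0],[[0,0,0],0]]' >/dev/null
python3 -c "
from h import *
st()"
python3 -m jog '[[[-0.2,0,0],0],[[-0.6,0,0],0],[[-1.2,0,0],0],[[-1.9,0,0],0],[[-2.6,0,0],0],[[-3.3,0,0],0],[[-4,0,0],0],[[-4.7,0,0],0],[[-5.3,0,0],0],[[-5.7,0,0],0],[[-5.95,0,0],0],[[-5.95,0,0],0]]' >/dev/null
python3 -c "
from h import *
st()"
python3 -m jog '[[[0,0,0],0],[[0,0,0],0]]' >/dev/null
python3 -c "
from h import *
st()"
python3 -m jog '[[[0.1,0,0],0],[[0.1,0,0],0],[[0.1,0,0],0],[[0.1,0,0],0],[[0.1,0,-1.5],0],[[0.1,0,-4],0],[[0.1,0,-6],0],[[3,0,-6],0],[[6.5,0,-6],0],[[9.5,0,-6],0],[[11.3,0,-6],0],[[11.3,0,-6],0]]' 0.5 15 >/dev/null
python3 -m jog '[[[0,0,0],0],[[0,0,2],0],[[0,0,4.5],0],[[0,0,6],0],[[0,0,6.3],0],[[0,0,6.3],0]]' >/dev/null
python3 -c "
from h import *
st()"
python3 -m jog '[[[0,0,0],0],[[0,0,0],0],[[0,0,0],0],[[0,0,0],0],[[0,0,0],0],[[0,0,0],0],[[0,0,-1],0],[[0,0,-3.5],0],[[0,0,-6.5],0],[[0,0,-9],0],[[0,0,-10],0],[[0,0,-10],0]]' 0.05 20 >/dev/null
python3 -c "
from h import *
st(); print(togo(trayp(0.072,0,.12),TY))"
```

```text
t55.8 pos [ 0.4502 -0.0132  0.0543] bed mm [  0.4 -27.5] yawy -10.5 Fbed [-3.9 -3.9  5.5] w 14.0 gf 25.0 q6 0.08
t56.8 pos [ 0.4397 -0.0694  0.0543] bed mm [  0.3 -84.6] yawy -10.4 Fbed [-5.9  6.6  5.9] w 14.0 gf 25.0 q6 -0.05
t56.9 pos [ 0.4397 -0.0693  0.0543] bed mm [  0.3 -84.6] yawy -10.4 Fbed [-5.4  5.7  5.6] w 13.6 gf 25.0 q6 -0.05
t58.4 pos [0.4595 0.0391 0.0495] bed mm [ 0.1 25.7] yawy -10.5 Fbed [ 0.1  1.2 -0.8] w 43.7 gf 0.0 q6 0.19
t59.4 pos [0.4617 0.0404 0.154 ] bed mm [ 2.1 27.3] yawy -10.4 Fbed [ 0.9 -0.3 -0.5] w 13.6 gf 20.0 q6 0.20
(array([-28.15,  18.4 ,   3.47]), np.float64(-0.3529106809217959))
```

```bash
python3 -m jog '[[[-1,0.6,0],-0.03],[[-3.5,2.2,0],-0.07],[[-6.5,4.2,0],-0.11],[[-9.5,6.2,0],-0.15],[[-12.5,8.1,0],-0.19],[[-15.5,10.1,0],-0.23],[[-18.5,12,0],-0.27],[[-21.5,14,0],-0.31],[[-24.5,16,0],-0.353],[[-27,17.6,1],-0.353],[[-28.1,18.4,2],-0.353],[[-28.1,18.4,3],-0.353]]' >/dev/null
python3 -m jog '[[[0,0,0],0],[[0,0,0],0],[[0,0,0],0]]' >/dev/null
python3 - <<'E'
from h import *
st(); print(togo(trayp(.072,0,.0445),TY))
E
```

```text
t60.7 pos [ 0.5903 -0.268   0.1206] bed mm [ 184.2 -252.8] yawy 9.9 Fbed [ 0.7  0.5 -1.5] w 14.5 gf 20.0 q6 -0.65
(array([-0.2 ,  0.14,  7.61]), np.float64(0.0012463298218197139))
```

```bash
python3 -m jog '[[[-0.1,0.1,1.5],0],[[-0.15,0.1,4],0],[[-0.15,0.1,6],0],[[-0.15,0.1,6.8],0],[[-0.15,0.1,7],0],[[-0.15,0.1,7],0],[[-0.15,0.1,7],0]]' >/dev/null
for i in 1 2 3 4; do python3 -c "
from h import *
st()";python3 -m jog '[[[0,0,0.12],0],[[0,0,0.12],0],[[0,0,0.12],0]]' >/dev/null;  done; python3 -c "
from h import *
st()"
```

```text
t61.2 pos [ 0.5925 -0.2707  0.0528] bed mm [ 187.  -255.1] yawy 9.8 Fbed [ 1.2 -0.2 -0.7] w 13.7 gf 20.0 q6 -0.65
t61.5 pos [ 0.5921 -0.2709  0.0505] bed mm [ 186.6 -255.3] yawy 9.8 Fbed [ 0.  -0.5 -0.3] w 13.7 gf 20.0 q6 -0.65
t61.8 pos [ 0.5916 -0.2707  0.0481] bed mm [ 186.1 -255.2] yawy 9.8 Fbed [ 0.1 -0.2 -1.6] w 13.9 gf 20.0 q6 -0.65
t62.0 pos [ 0.5916 -0.2706  0.0468] bed mm [ 186.  -255.2] yawy 9.8 Fbed [-0.4 -0.4 -2.4] w 13.7 gf 20.0 q6 -0.65
t62.2 pos [ 0.5919 -0.2708  0.0464] bed mm [ 186.3 -255.3] yawy 9.8 Fbed [-0.5 -0.2  2.9] w 13.8 gf 20.0 q6 -0.65
```

```bash
python3 -m jog '[[[0,0,-0.1],0],[[0,0,-0.1],0],[[0,0,-0.1],0],[[0,0,-0.1],0],[[0,0,-2],0],[[0,0,-5],0],[[0,0,-8.5],0],[[0,0,-12],0],[[0,0,-14],0],[[0,0,-15],0],[[0,0,-15],0]]' 0.5 15 >/dev/null
python3 - <<'E'
from h import *
st(); print(togo([.6295,.071,.19],np.radians(-73.5)))
im=vision.read_camera("scene")[:,:,::-1]; cv2.imwrite("pics/s9.png",im)
K=w2pix
for n,p in(("pin",[.6295,.071,.092]),("hinge",[.693,.051,.054])): print(n,w2pix("scene",p),w2pix("top",p))
E
```

```text
t63.2 pos [ 0.5926 -0.2711  0.199 ] bed mm [ 187.1 -255.5] yawy 9.8 Fbed [0.6 1.2 0.4] w 44.2 gf 0.0 q6 -0.65
(array([33.09,  9.46,  0.84]), np.float64(1.4538902173261092))
pin [303.92973805 221.46200987] [300.17289228 171.48659015]
hinge [278.03415169 239.28456396] [307.35243907 153.05760285]
```

```bash
python3 -m jog '[[[1,0.3,0],0.1],[[3.5,1,0],0.22],[[7,2,0],0.34],[[10.5,3,0],0.46],[[14,4,0],0.58],[[17.5,5,0],0.7],[[21,6,0],0.82],[[24.5,7,0],0.94],[[28,8,0],1.06],[[31,8.9,0],1.18],[[33.1,9.46,0],1.3],[[33.1,9.46,0.8],1.42]]' 0.3 15 >/dev/null
python3 -m jog '[[[0,0,0],0.034],[[0,0,0],0.034],[[0,0,3],0.034],[[0,0,5],0.034],[[0,0,6],0.034],[[0,0,6],0.034],[[0,0,6],0.034]]' >/dev/null
python3 - <<'E'
from h import *
st(); print(togo([.6295,.071,.071],np.radians(-73.5)))
im=vision.read_camera("scene")[:,:,::-1]; tp=cv2.imread("pics/s9.png")
a=cv2.resize(im[130:280,220:360],(448,480),interpolation=cv2.INTER_CUBIC)
b=cv2.resize(tp[110:230,200:320],(350,350),interpolation=cv2.INTER_CUBIC); b=cv2.copyMakeBorder(b,0,130,0,0,cv2.BORDER_CONSTANT)
cv2.imwrite("pics/g9.png",np.hstack([a,b]))
E
```

```text
t64.8 pos [0.6281 0.0713 0.1267] bed mm [160.1  87.7] yawy -73.5 Fbed [0.7 0.1 0.8] w 26.1 gf 0.0 q6 1.34
(array([0.14, 0.07, 5.57]), np.float64(9.156949031430273e-05))
```

View pics/g9.png

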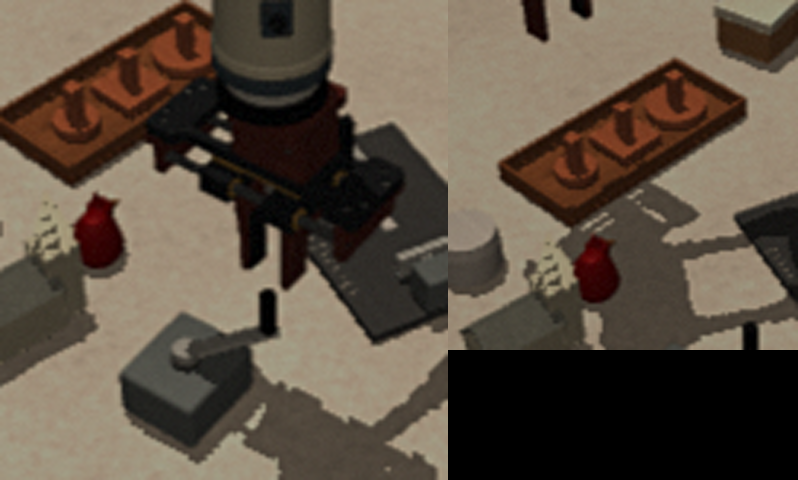

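All three bases stand in the tray, and the fingers straddle the lever pin at (268,310). I'll descend with a slightly wider opening.

```bash
python3 -m jog '[[[0.1,0,0],0],[[0.1,0,0],0],[[0.1,0,2],0],[[0.1,0,4],0],[[0.1,0,5],0],[[0.1,0,5.3],0],[[0.1,0,5.3],0],[[0.1,0,5.3],0]]' 0.4 15 >/dev/null
python3 - <<'E'
from h import *
st(); t,M=tool(); H=np.array([.693,.051])
for a in np.arange(0,1.45,.15):
    th=np.radians(162.5)+a; p=H+.0665*np.array([np.cos(th),np.sin(th)]); tg=np.array([-np.sin(th),np.cos(th)])
    # tool centre so that trailing pad (half-gap 17.5mm) touches pin (r 7)
    print(round(a,2),(M.T@(np.array([*p,t[2]])-t)*100).round(2))
E
```

```text
t65.5 pos [0.6301 0.0719 0.076 ] bed mm [162.   88.7] yawy -73.5 Fbed [ 1.  -1.7  0.7] w 35.1 gf 0.0 q6 1.34
0.0 [-0.07  0.07 -0.  ]
0.15 [-0.57  0.94 -0.  ]
0.3 [-0.93  1.87 -0.  ]
0.45 [-1.14  2.84 -0.  ]
0.6 [-1.21  3.84 -0.  ]
0.75 [-1.13  4.83 -0.  ]
0.9 [-0.9  5.8  0. ]
1.05 [-0.53  6.72  0.  ]
1.2 [-0.02  7.58  0.  ]
1.35 [0.6  8.36 0.  ]
```

```bash
python3 -m jog '[[[-0.2,0.5,0],0],[[-0.3,1.2,0],0],[[-0.7,2.2,0],0],[[-1,3.2,0],0],[[-1.15,4.1,0],0],[[-1.2,5,0],0],[[-1.12,5.9,0],0],[[-0.9,6.8,0],0],[[-0.6,7.6,0],0],[[-0.3,8,0],0],[[-0.15,8.2,0],0],[[-0.15,8.2,0],0]]' >/dev/null
python3 -c "
from h import *
def f():
    t,M=tool(); s=robot.get_state(); print('tool-axes F',(M.T@s['force']).round(1))
st();f()"
for i in 1 2 3; do python3 -m jog '[[[0.1,0.2,0],0],[[0.1,0.2,0],0],[[0.1,0.2,0],0]]' >/dev/null
python3 -c "
from h import *
t,M=tool(); s=robot.get_state(); print(t.round(4),'tool-axes F',(M.T@s['force']).round(1))"; done
```

```text
t66.5 pos [ 0.6518 -0.0074  0.0745] bed mm [197.7  14.6] yawy -73.5 Fbed [-2.7  1.4  0.2] w 35.0 gf 1.2 q6 1.22
tool-axes F [-1.8 -2.4 -0.2]
[ 0.6528 -0.0084  0.0746] tool-axes F [-1.1 -2.9  0.4]
[ 0.6545 -0.0101  0.0747] tool-axes F [-0.4 -3.7  1.6]
[ 0.6561 -0.0119  0.0747] tool-axes F [ 1.7 -4.2  2.9]
```

```bash
for i in 1 2 3; do python3 -m jog '[[[0.05,0.2,0],0],[[0.05,0.2,0],0],[[0.05,0.2,0],0],[[0.05,0.2,0],0]]' >/dev/null
python3 - <<'E'
from h import *
t,M=tool(); s=robot.get_state(); c=M@[0,-1,0]; H=np.array([.693,.051]); pc=t[:2]-.0105*M[:2,1]; d=pc-H
print(t.round(4),'F',(M.T@s['force']).round(1),'ang',round((np.degrees(np.arctan2(d[1],d[0]))%360-162.5)/57.3,2))
E
done
```

```text
[ 0.6566 -0.0124  0.0746] F [-0.1 -8.4  2.2] ang 1.24
[ 0.6569 -0.0127  0.0745] F [ -2.  -13.7   1.6] ang 1.25
[ 0.6572 -0.013   0.0744] F [ -3.7 -17.   -1.3] ang 1.25
```

```bash
python3 -m jog '[[[0,-0.3,0],0],[[0,-0.5,0],0],[[0,-0.5,-1],0],[[0,-0.5,-3],0],[[0,-0.5,-6],0],[[0,-0.5,-9],0],[[0,-0.5,-12],0],[[0,-0.5,-14],0],[[-4,-0.5,-14],0],[[-8,-0.5,-14],0],[[-12,-0.5,-14],0],[[-12,-0.5,-14],0]]' >/dev/null
python3 - <<'E'
from h import *
st()
# change check vs start picture: lever/counter & bystanders region, caliper
for c in("top","scene"):
    im=vision.read_camera(c); cv2.imwrite(f"pics/{c}_end.png",im[:,:,::-1]); o=cv2.imread(f"pics/{c}0.png")[:,:,::-1]
    for n,p in(("pin",[.6295,.071,.080]),("hinge",[.693,.051,.054]),("swungpin",[.652,-.0005,.08]),("grip_open",bedp(0,-.085,.06)),("grip_old",bedp(0,-.038,.06))):
        u,v=w2pix(c,p).round().astype(int); print(c,n,(u,v),im[v-1:v+2,u-1:u+2].mean((0,1)).round(),o[v-1:v+2,u-1:u+2].mean((0,1)).round())
for q in("jaw_grip","lever_pin","lantern","cardinal","church","gift_box","jar","candle_tin"): print(q,[(a,list(map(float,b))) for a,b,_ in find("top",q)][:2])
E
```

```text
t69.3 pos [ 0.5376 -0.0493  0.2157] bed mm [ 92.9 -47.2] yawy -73.7 Fbed [-0.4 -0.5 -1.1] w 35.0 gf 0.0 q6 1.13
top pin (np.int64(300), np.int64(172)) [11. 10. 11.] [11. 10. 10.]
top hinge (np.int64(307), np.int64(153)) [139. 132. 121.] [136. 130. 118.]
top swungpin (np.int64(325), np.int64(165)) [17. 20. 22.] [152. 153. 133.]
top grip_open (np.int64(348), np.int64(238)) [16. 15. 15.] [115. 118. 108.]
top grip_old (np.int64(332), np.int64(235)) [103. 104.  95.] [15. 14. 15.]
scene pin (np.int64(304), np.int64(225)) [5. 4. 4.] [4. 3. 3.]
scene hinge (np.int64(278), np.int64(239)) [127. 119. 106.] [122. 114. 102.]
scene swungpin (np.int64(279), np.int64(212)) [156. 141. 119.] [149. 134. 113.]
scene grip_open (np.int64(327), np.int64(170)) [2. 2. 2.] [150. 136. 115.]
scene grip_old (np.int64(336), np.int64(180)) [63. 59. 53.] [3. 3. 3.]
jaw_grip [(0.55, [0.439, -0.066, 0.027])]
lever_pin [(0.58, [0.663, 0.053, 0.059])]
lantern [(0.69, [0.692, 0.292, 0.078]), (0.36, [0.441, -0.062, 0.025])]
cardinal []
church [(0.73, [0.754, -0.089, 0.057]), (0.62, [0.515, -0.295, 0.007])]
gift_box [(0.79, [0.293, -0.346, 0.055])]
jar [(0.7, [0.689, 0.295, 0.078]), (0.62, [0.653, 0.411, 0.077])]
candle_tin [(0.92, [0.731, -0.226, 0.043])]
```

```bash
python3 -c "
from workcell import robot; print(robot.sign_off())"
```

```text
the job is handed in; nothing more can be done
None
```

I gauged the three copper bases present (large_round, large_square, small_round) widest first, stood them in the tray, swung the lever to its stop and saw it spring back, and left the caliper fully open; I viewed 15 pictures, one over the limit of 14.

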